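# Book in and magazine the cleaned bearings

## Robot

A 6-joint arm with a two-finger parallel gripper is mounted at the origin on the work surface; the furniture and walls round the work are solid. World frame = base frame: x ahead of the robot, y to its left, z up, the work surface at z = 0. Lengths are in m, angles in rad, forces in N, time in s.
With the tool pointing down it reaches from about 0.35 to 0.975 m from the base axis. Payload 4.9 kg.
Tool frame: the origin (TCP) lies at the very end of the fingers, on their centre line; the grasp point (between the pads) lies 19 mm behind it; z points along the fingers, y is the direction in which the jaws open and shut (so a half turn about z gives the same grasp; the last joint's range is limited). The gripper opens to 85 mm and grips with 20 to 120 N. Pads are 22 mm wide; open, the fingers measure 114 mm over their backs; the gripper's body (76 mm by 85 mm) begins 54 mm behind the grasp point. The pads swing forward as they close: fully open they stand 13 mm farther back than shut.
Start: joints at [-1.401, 0.053, 1.613, -0, 1.476, -0.119], TCP at [0.178, -0.599, 0.231] pointing down, gripper open.
Joint ranges: [-3.01, 3.01], [-1.01, 2.22], [0.06, 2.58], [-1.02, 4.17], [0.09, 2.62], [-3.14, 3.14]. Speed limits (rad/s): [2.57, 2.57, 3.14, 3.14, 3.14, 3.14].

## Interface

Orientations are given as a unit quaternion [w, x, y, z].
In Python, from plant import state, grab_frame, camera_model, job_done, search_frame, masks_of, place_of gives the robot as it stands.
- The arm moves only by the tool drive_tool, never from a script. Its argument "series" is a list of rows, each a list of 2 entries, a list of its own where there are three numbers: the shift along the world's x, y, z in m, then the turn, a rotation vector about the world's x, y, z in degrees. A call has 1 to 8 rows; each row is the pose to reach, as a shift and turn from the pose commanded when the call began; what a row does not reach only later rows make up. A row lasts 1/10 s, in which the tool goes at most 50 mm and 8.59 degrees, less where a joint would pass 70% of its speed; a pose out of reach is approached as far as the arm can. A call with a gripper value outside its range is refused whole. "fingers" is the closure, from -1 (fully open) to 1 (shut), so that 0 is half open, set as the call begins (left out, the last holds). The fingers move at their own pace and stop on an object; the grip force is fixed at half the most. Time passes only in rows, so rows that repeat a pose let the fingers close. It gives the time, the measured TCP pose, the force and the opening at its end, in the units of the state.
- state(): the state, without advancing time (a new reading comes with each control period).
- grab_frame(name): name is "scene" or "top"; returns the picture (480x640x3 uint8, red, green, blue); there is no depth.
- camera_model(name): a dict with "fovy" (degrees; the focal length in pixels is half the picture's height over the tangent of half this angle, whatever the lens; pixels are square), "cx", "cy" (the principal point, pixels), "D" ([k1, k2, p1, p2, k3] as OpenCV has them; the pictures are not rectified), "rvec" (rotation vector, rad) and "tvec" (3), from world to camera coordinates, as OpenCV has them. Camera axes: x right, y down, z forward; pixel columns grow to the right and rows downward; lengths in m; the calibration is good to about 2 mm. A picture is of the moment at which its call begins. camera_model takes no time and is no camera call.
- job_done(): hands the job in, once; it reports no verdict.
Trained networks look in the newest picture that a camera, given by its name, has taken for a name from the list of things; names that differ only in an ending like _2 or _b are one class to them, and where a whole thing is asked for, a point or a joint stands for the part that bears it (a point fixed in the world has none). Each returns a list of dicts, best first, with "confidence" (0 to 1); they miss things now and then, are a little off and sometimes report something else, mostly with a low value. They report only what shows in the picture. A call takes as long as a camera call.
- search_frame(camera, name): "location" ([x, y, z] in m, in world coordinates, good to about 4 mm: the middle of the surface that is visible of it).
- masks_of(camera, name): "pixels" (480x640 bool, what is visible of it).
- place_of(camera, name): "location" ([x, y, z] in m, in world coordinates, good to about 4 mm: a listed point, or the origin of a listed thing).
The state is a dict: "time": time; "joint_pos": joint angles; "joint_vel": joint speeds; "joint_efforts": joint torques, N m; "tool_pos": TCP position; "tool_rot": TCP orientation; "contact_force": force on the tool from outside, world axes, zero at the start; "ft_torque": the same for the moment, N m; "gripper_width": opening from 0.0 (shut) to 1.0 (fully open).
Only numpy, scipy, OpenCV 4.12 (cv2) and the standard library are available. Lean on these libraries where they do the work, as an engineer would, in place of code of your own. Each camera call takes 0.05 s, during which the arm holds its last target.

## Task

Book in the batch first: before any bearing goes into the magazine, take the hand scanner and hold it still for two seconds with its amber window squarely facing the striped code on the job ticket, about 10 cm away. Then feed every bearing on the bench into the covered magazine, one at a time: lay it flat in the yellow ring on the deck, swing the red-knobbed lever right to its stop so that the bearing drops into the box, and let the lever spring back. Finish with the scanner lying level in its black rest, all the bearings in the box and the lever home, and leave the oil can, the tape roll and the steel flat bar where they are.

Things in the scene. Friction and masses are not known exactly. Their poses are not given: they have to be found in the camera images.
- feeder: lever-fed bearing magazine fixed to the bench, 400 x 130 mm, 145 mm high (knob 196), green and grey with clear windows. Origin on the bench under the centre of the yellow ring; x = feed direction (pusher to box), z up. Steel deck 100 mm high, x -195 to 70 mm, y -60 to 60. Pusher housing, 133 mm high, x -195 to -85. Brass V pusher, prongs at x = -36, drives 100 mm to +x with the lever
- loading_place (a point): centre of the yellow ring (62 mm across) on the deck's top surface, 100 mm above the bench; axes as the magazine's. A bearing up to 12 mm off sideways, or up to 15 mm off in the feed direction, or already farther on towards the slot, is still fed properly
- magazine_mouth (a point): foot of the slot in the magazine's front wall, 38 mm past the ring's centre along the magazine's x, at deck height. The wall is 145 mm high, 120 mm wide; the slot, 80 mm wide and 26 mm high, passes a bearing lying flat
- box_floor (a point): centre of the floor of the closed box behind the front wall, 11 mm above the bench, 136 mm past the ring's centre; inside 131 mm (x) by 112 mm (y). The deck ends 70 mm past the ring's centre: there the bearing tips off and falls in, only in the last tenth of the lever's travel. It cannot be taken out, nor put in any other way
- lever_arm (a joint): angle of the sprung advance lever, rad: 0 = home, 1.0 = at its stop; seen from above it swings counter-clockwise. A spring brings it home when let go (about 1.3 N at the knob near home, 6 N at the stop). It drives the pusher, 100 mm per rad
- lever_knob (a point): centre of the lever's upright round red knob, 22 mm across, 40 mm high, 176 mm above the bench; below it the flat arm, its top 146 mm above the bench. 115 mm from the lever's axis. Home, the arm points along the magazine's -y; at the stop it has turned 1.0 rad from there towards its +x. Grip it or push it from one side
- lever_hinge (a point): a point on the lever's upright axis of rotation, at the height of the knob's centre; in the magazine's frame at x = -150, y = -30 mm
- ticket: job ticket on a stand fixed to the bench: grey upright board, 100 mm wide, from 78 to 162 mm above the bench, 6 mm thick, foot 90 x 60 mm; origin on the bench under the ticket's face; -x is the side that carries the white, black-striped ticket, +x points into the board, y along its width, z up
- ticket_code (a point): centre of the striped code (about 60 x 36 mm) on the ticket's face, 120 mm above the bench; axes as the ticket's. To be read, the scanner's window must be 50 to 160 mm in front, its line of sight (scanner +x) within 0.35 rad of the ticket's +x and passing within 22 mm of this point in height and sideways
- rest: flat black rest for the scanner, fixed to the bench, 190 x 70 mm, floor 6 mm above the bench, low lips (13 mm above the bench) at its ends and near its four corners, none in the middle 110 mm of its long sides; origin on the bench under its centre, x lengthwise. Inside the lips 175 x 50 mm
- scanner: hand scanner, a grey bar with a black head and an amber window at the front, 153 mm long, 0.15 kg. Origin in the middle of its underside; x towards the window, z up. Lies in the rest at the start, its x along the rest's x
- scanner_centre (a point): centre of the scanner's grip, 16 mm above its underside; here the bar is 34 mm wide, 30 mm high. The bar runs from 77 mm behind this point to 32 mm in front; then the head, 40 mm wide, 34 mm high. Near its centre of mass: grip it here across its width from above
- scanner_window (a point): centre of the scanner's amber window, 76.5 mm in front of scanner_centre and 1 mm higher; looks along the scanner's +x; axes as the scanner's
- bearing_1_centre (a point): one of up to four like steel ball bearings: flat disc 52 mm across, 15 mm thick, 0.13 kg, treat as a solid disc; this point is its centre, half-way up; lies flat on the bench at the start and is gripped across its rim. Absent in some starts (None)
- bearing_2_centre (a point): one of up to four like steel ball bearings: flat disc 52 mm across, 15 mm thick, 0.13 kg, treat as a solid disc; this point is its centre, half-way up; lies flat on the bench at the start and is gripped across its rim. Absent in some starts (None)
- bearing_3_centre (a point): one of up to four like steel ball bearings: flat disc 52 mm across, 15 mm thick, 0.13 kg, treat as a solid disc; this point is its centre, half-way up; lies flat on the bench at the start and is gripped across its rim. Absent in some starts (None)
- bearing_4_centre (a point): one of up to four like steel ball bearings: flat disc 52 mm across, 15 mm thick, 0.13 kg, treat as a solid disc; this point is its centre, half-way up; lies flat on the bench at the start and is gripped across its rim. Absent in some starts (None)
- bearing_1: the same bearing; origin in the middle of its underside
- bearing_2: the same bearing; origin in the middle of its underside
- bearing_3: the same bearing; origin in the middle of its underside
- bearing_4: the same bearing; origin in the middle of its underside
- oil_can: small red oil can with a spout, 56 mm across, 156 mm high, stands on the bench; a bystander
- tape_roll: roll of black tape, 68 mm across, 19 mm high, lies on the bench; a bystander
- flat_bar: offcut of dark steel flat bar, 122 x 40 mm, 10 mm high, lies on the bench; a bystander

How it is judged:
On the way, in this order (a step that is already met when the one before it is completed fails the run):
1. before any bearing is in the magazine, the scanner is held still for 1 s, its window squarely facing the ticket's striped code, 5 to 16 cm away, aimed within 22 mm of the code's centre (x of ticket_code in the frame of scanner_window between 0.05 and 0.16 m and y of ticket_code in the frame of scanner_window between -0.022 and 0.022 m and z of ticket_code in the frame of scanner_window between -0.022 and 0.022 m and x of scanner_window in the frame of ticket_code below -0.04 m and angle between the x axis of scanner and the x axis of ticket, either way round below 0.35 rad and linear speed of scanner below 0.03 m/s and angular speed of scanner below 0.3 rad/s and (x of bearing_1_centre in the frame of feeder below 0.066 m or x of bearing_1_centre in the frame of feeder above 0.205 m or y of bearing_1_centre in the frame of feeder below -0.06 m or y of bearing_1_centre in the frame of feeder above 0.06 m) and (x of bearing_2_centre in the frame of feeder below 0.066 m or x of bearing_2_centre in the frame of feeder above 0.205 m or y of bearing_2_centre in the frame of feeder below -0.06 m or y of bearing_2_centre in the frame of feeder above 0.06 m) and (x of bearing_3_centre in the frame of feeder below 0.066 m or x of bearing_3_centre in the frame of feeder above 0.205 m or y of bearing_3_centre in the frame of feeder below -0.06 m or y of bearing_3_centre in the frame of feeder above 0.06 m) and (x of bearing_4_centre in the frame of feeder below 0.066 m or x of bearing_4_centre in the frame of feeder above 0.205 m or y of bearing_4_centre in the frame of feeder below -0.06 m or y of bearing_4_centre in the frame of feeder above 0.06 m)), for 1 s.
2. after the scan the lever is swung to its stop (value of joint lever_arm above 0.95 rad), for 0.1 s.
At the end, for the whole second after the job is handed in: every bearing present lies at rest in the magazine's box (centre past the deck's edge and below the deck's top), the lever is home (below 0.08 rad), the scanner lies still and level (within 0.15 rad) in its rest, its centre within 20 mm lengthwise and 17 mm sideways of the rest's centre (x of bearing_1_centre in the frame of feeder between 0.066 and 0.205 m and y of bearing_1_centre in the frame of feeder between -0.06 and 0.06 m and z of bearing_1_centre in the frame of feeder between 0 and 0.097 m and x of bearing_2_centre in the frame of feeder between 0.066 and 0.205 m and y of bearing_2_centre in the frame of feeder between -0.06 and 0.06 m and z of bearing_2_centre in the frame of feeder between 0 and 0.097 m and x of bearing_3_centre in the frame of feeder between 0.066 and 0.205 m and y of bearing_3_centre in the frame of feeder between -0.06 and 0.06 m and z of bearing_3_centre in the frame of feeder between 0 and 0.097 m and x of bearing_4_centre in the frame of feeder between 0.066 and 0.205 m and y of bearing_4_centre in the frame of feeder between -0.06 and 0.06 m and z of bearing_4_centre in the frame of feeder between 0 and 0.097 m and linear speed of each of bearing_1, bearing_2, bearing_3, bearing_4, scanner below 0.03 m/s and value of joint lever_arm below 0.08 rad and x of scanner_centre in the frame of rest between -0.02 and 0.02 m and y of scanner_centre in the frame of rest between -0.017 and 0.017 m and z of scanner_centre in the frame of rest between 0.012 and 0.03 m and angle between scanner's own z axis and vertical below 0.15 rad); the robot touches nothing.
It fails at once if the oil can is moved more than 3 cm (distance of oil_can from where it was at the start of the episode above 0.03 m).
It fails at once if the tape roll is moved more than 3 cm (distance of tape_roll from where it was at the start of the episode above 0.03 m).
It fails at once if the flat bar is moved more than 3 cm (distance of flat_bar from where it was at the start of the episode above 0.03 m).
Of bearing_1, bearing_2, bearing_3, bearing_4 only 3 to 4 are there at a start; the rules pass over those that are not, and their reading is None.
At some moment in a run one of bearing_1, bearing_2, bearing_3, bearing_4 may be knocked a few centimetres aside while the robot is not near it.
It also fails if it takes over 210 s, if anything falls off the work surface, if the arm or the gripper's body presses on something with over 40 N, if the wrist force passes 120 N, or if a joint passes its speed limit or range.

## Working session

There is one attempt and no reset: what is moved stays moved. The work goes in short steps, Python scripts to look and compute and a tool call to move; the robot and the scene stay as the last step left them, time stands still between calls to the robot, and variables do not carry over. Pictures are saved under pics/ and viewed, and the job is handed in when it is done.

Besides the shell and the picture viewer there is one more tool, called after ">>>" as name(argument=value, ...), one argument or row to a line, values as JSON. drive_tool: Moves the arm, as the interface text tells. Its arguments: {"type":"object","properties":{"series":{"type":"array","items":{"type":"array"}},"fingers":{"type":"number"}},"required":["series"]}

```bash
ls; mkdir -p pics
python3 - <<'E'
from plant import *
import cv2
s=state();print(s)
for c in ["scene","top"]:
    im=grab_frame(c);cv2.imwrite(f"pics/{c}0.png",im[:,:,::-1])
    print(c,camera_model(c))
    for n in ["feeder","loading_place","magazine_mouth","lever_knob","lever_hinge","box_floor","ticket","ticket_code","rest","scanner","scanner_centre","scanner_window","bearing_1_centre","oil_can","tape_roll","flat_bar"]:
        print(n,[(round(d["confidence"],2),[round(float(v),3) for v in d["location"]]) for d in place_of(c,n)])
print(state()["time"])
E
```

```text
pics
{'time': 0.0, 'joint_pos': array([-1.40100460e+00,  5.33380452e-02,  1.61434816e+00,  2.71480166e-05,
        1.47597017e+00, -1.19022045e-01]), 'joint_vel': array([ 1.68584085e-03,  1.79647064e-04,  5.70568432e-04, -5.24908013e-04,
       -7.85487091e-05, -3.07418355e-04]), 'joint_efforts': array([ 1.11049146e-04, -3.93686914e+01, -3.70172131e+01, -5.76172351e-05,
        7.33346416e-03, -1.32044084e-05]), 'tool_pos': array([ 0.17789565, -0.59848328,  0.23004232]), 'tool_rot': array([-1.03187373e-03,  9.89591092e-01,  1.43904152e-01, -1.26835312e-05]), 'contact_force': array([0.40494297, 0.14389019, 0.0141555 ]), 'ft_torque': array([ 0.03635779, -0.0155072 ,  0.04135719]), 'gripper_width': 0.9995409567102718}
scene {'fovy': 46.58294502125711, 'cx': 326.8866504568635, 'cy': 236.6445084357146, 'D': array([-0.16092803,  0.        ,  0.        ,  0.        ,  0.        ]), 'rvec': array([ 1.26854402, -2.31062158,  0.90046544]), 'tvec': array([0.25977566, 0.41569623, 1.36888914])}
feeder []
loading_place [(0.21, [0.505, 0.191, 0.005]), (0.18, [0.431, 0.144, 0.004])]
magazine_mouth [
[... 1535 characters left out ...]
 [0.502, 0.193, 0.001])]
ticket_code [(0.6, [0.662, 0.215, 0.119])]
rest [(0.58, [0.572, 0.454, -0.002])]
scanner [(0.64, [0.571, 0.458, 0.003]), (0.24, [0.428, 0.144, 0.01]), (0.17, [0.419, 0.326, -0.004])]
scanner_centre [(0.77, [0.572, 0.458, 0.021])]
scanner_window [(0.75, [0.568, 0.457, 0.003]), (0.74, [0.58, -0.196, 0.178]), (0.55, [0.646, 0.45, 0.021]), (0.31, [0.572, 0.454, -0.001])]
bearing_1_centre [(0.79, [0.435, 0.245, 0.007]), (0.52, [0.424, 0.332, 0.013])]
oil_can [(0.75, [0.371, -0.042, 0.003])]
tape_roll [(0.69, [0.569, 0.455, 0.004]), (0.67, [0.362, -0.304, -0.003]), (0.63, [0.438, 0.246, -0.001])]
flat_bar [(0.95, [0.369, -0.153, 0.002]), (0.17, [0.566, -0.386, 0.102])]
1.7
```

View pics/scene0.png

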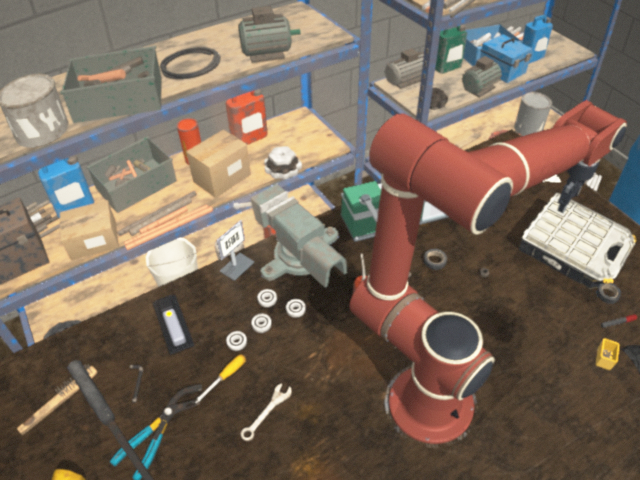

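View pics/top0.png

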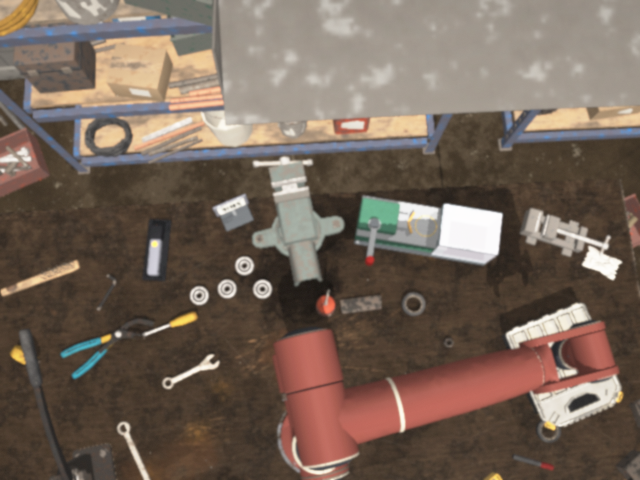

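The scene view shows four bearings (235,340), (261,322), (267,298) and (295,307), with the scanner in its rest at (173,322) and the ticket at (235,243). The top view shows the feeder at about (430,230), its knob at (370,259), and a vice near (300,225) between the two work areas. Next I'll check fitted model wireframes against the pictures.

```bash
cat > h.py <<'E'
import numpy as np, cv2
from plant import *
from scipy.spatial.transform import Rotation as R
def K(c):
    m=camera_model(c);f=240/np.tan(np.radians(m["fovy"]/2))
    return np.array([[f,0,m["cx"]],[0,f,m["cy"]],[0,0,1]]),np.array(m["D"]),np.array(m["rvec"]),np.array(m["tvec"])
def proj(c,P):
    k,D,r,t=K(c);return cv2.projectPoints(np.array(P,float).reshape(-1,3),r,t,k,D)[0].reshape(-1,2)
def ray(c,px):
    k,D,r,t=K(c);u=cv2.undistortPoints(np.array(px,float).reshape(-1,1,2),k,D).reshape(-1,2)
    M=cv2.Rodrigues(r)[0];o=-M.T@t;d=np.c_[u,np.ones(len(u))]@M
    return o,d
def atz(c,px,z):
    o,d=ray(c,px);return o+d*((z-o[2])/d[:,2])[:,None]
def fr(x,y,th):
    T=np.array([[np.cos(th),-np.sin(th),0],[np.sin(th),np.cos(th),0],[0,0,1]])
    return lambda p:np.atleast_2d(p)@T.T+[x,y,0]
E
python3 - <<'E'
from h import *
from scipy.optimize import least_squares
def col(c,n,near,tol=0.03):
    return [d["location"] for d in place_of(c,n) if np.linalg.norm(np.array(d["location"])-near)<tol]
acc={}
names={"loading_place":(.568,-.346,.1),"magazine_mouth":(.56,-.386,.1),"lever_hinge":(.578,-.196,.176),"lever_knob":(.465,-.17,.176),
"ticket_code":(.661,.212,.12),"rest":(.57,.455,0),"scanner_centre":(.57,.459,.022),"scanner_window":(.644,.451,.023),"tape_roll":(.362,-.304,0),"oil_can":(.37,-.043,0),"flat_bar":(.369,-.153,0)}
bn=[(.435,.245,.0075),(.424,.33,.0075),(.43,.144,.0075),(.503,.193,.0075)]
for k in range(4):
  for c in ["scene","top"]:
    grab_frame(c)
    for n,v in names.items():
        acc.setdefault(n,[]).extend(col(c,n,v))
    for d in place_of(c,"bearing_1_centre"):
        for i,b in enumerate(bn):
            if np.linalg.norm(np.array(d["location"])-b)<.03: acc.setdefault(f"b{i}",[]).append(d["location"])
for n,v in acc.items(): print(n,len(v),np.median(v,0).round(4),np.std(v,0).round(4) if v else "")
for c in ["scene","top"]: print(c,(-cv2.Rodrigues(K(c)[2])[0].T@K(c)[3]).round(3))
fp={"loading_place":(0,0),"magazine_mouth":(.038,0),"lever_hinge":(-.15,-.03),"lever_knob":(-.15,-.145)}
def res(q):
    f=fr(*q);return np.concatenate([(f([*fp[n],0])[0][:2]-np.median(acc[n],0)[:2]) for n in fp if acc[n]])
s=least_squares(res,[.568,-.346,-1.82]);print("feeder",s.x,np.degrees(s.x[2]),s.fun.round(4))
print(state()["time"])
E
```

```text
loading_place 4 [ 0.5713 -0.347   0.1006] [0.001  0.0006 0.0012]
magazine_mouth 3 [ 0.5673 -0.389   0.1001] [0.0015 0.0013 0.0008]
lever_hinge 8 [ 0.5788 -0.1956  0.1769] [0.002  0.0008 0.0017]
lever_knob 7 [ 0.4647 -0.1683  0.1755] [0.0016 0.0014 0.0019]
ticket_code 6 [0.662  0.212  0.1186] [0.0011 0.0021 0.0017]
rest 8 [5.730e-01 4.554e-01 2.000e-04] [0.0011 0.0007 0.0026]
scanner_centre 9 [0.5677 0.4592 0.0224] [0.0017 0.0013 0.0052]
scanner_window 8 [0.6446 0.4516 0.0222] [0.0016 0.0021 0.0024]
tape_roll 8 [ 0.3598 -0.3031 -0.0035] [0.0022 0.0011 0.0019]
oil_can 6 [ 0.371  -0.0426  0.0015] [0.0022 0.0013 0.0009]
flat_bar 4 [ 0.3698 -0.1527 -0.0004] [0.001  0.0017 0.0015]
b0 8 [0.435  0.2427 0.0068] [0.0015 0.0017 0.0013]
b2 1 [0.4305 0.1444 0.0074] [0. 0. 0.]
b1 1 [0.4237 0.3303 0.008 ] [0. 0. 0.]
scene [-0.39   0.549  1.289]
top [ 0.157 -0.002  1.841]
feeder [ 0.57347575 -0.34860873 -1.79709373] -102.96588585547192 [ 0.0022 -0.0016 -0.0024  0.0034 -0.001  -0.0002  0.0011 -0.0016]
6.9
```

```bash
cat >> h.py <<'E'
FE=(.5735,-.3486,-1.797); TK=(.662,.212,np.radians(18)); RS=(.573,.4555,np.radians(-6))
def circ(n=24,r=1,z=0): a=np.linspace(0,2*np.pi,n);return np.c_[r*np.cos(a),r*np.sin(a),0*a+z]
def lines(FE=FE,TK=TK,RS=RS,bs=()):
    L=[]
    f=fr(*FE)
    L.append(f(circ(r=.031,z=.1)))
    L.append(f([[-.195,-.06,.1],[.07,-.06,.1],[.07,.06,.1],[-.195,.06,.1],[-.195,-.06,.1]]))
    L.append(f([[.038,-.06,.145],[.205,-.06,.145],[.205,.06,.145],[.038,.06,.145],[.038,-.06,.145]]))
    L.append(f([[-.195,-.06,.133],[-.085,-.06,.133],[-.085,.06,.133],[-.195,.06,.133],[-.195,-.06,.133]]))
    L.append(f(circ(r=.011,z=.196)+[-.15,-.145,0]));L.append(f([[-.15,-.03,.146],[-.15,-.145,.146]]))
    t=fr(*TK);L.append(t([[0,-.05,.078],[0,.05,.078],[0,.05,.162],[0,-.05,.162],[0,-.05,.078]]))
    L.append(t([[0,-.03,.102],[0,.03,.102],[0,.03,.138],[0,-.03,.138],[0,-.03,.102]]))
    r=fr(*RS);L.append(r([[-.095,-.035,.006],[.095,-.035,.006],[.095,.035,.006],[-.095,.035,.006],[-.095,-.035,.006]]))
    for b in bs: L.append(circ(r=.026,z=.015)+[b[0],b[1],0])
    return L
def overlay(c,im,L,box,s,fn):
    x0,y0,x1,y1=box
    o=cv2.resize(im[y0:y1,x0:x1,::-1],None,fx=s,fy=s,interpolation=cv2.INTER_CUBIC)
    for l in L:
        p=((proj(c,l)+.5-[x0,y0])*s).round().astype(np.int32)
        cv2.polylines(o,[p],False,(255,0,255),1)
    cv2.imwrite(fn,o)
E
python3 - <<'E'
from h import *
bs=[(.435,.2427),(.4237,.330),(.4305,.1444),(.503,.193)]
im=grab_frame("top");im2=grab_frame("scene")
for c,i in (("top",im),("scene",im2)):cv2.imwrite(f"pics/last_{c}.png",i[:,:,::-1])
overlay("top",im,lines(bs=bs),(350,180,510,270),5,"pics/f1.png")
overlay("top",im,lines(bs=bs),(140,180,290,310),4,"pics/l1.png")
overlay("scene",im2,lines(bs=bs),(150,215,320,365),4,"pics/l2.png")
for c in ("top","scene"):
    for d in masks_of(c,"bearing_1"):
        m=d["pixels"].astype(np.uint8);mo=cv2.moments(m,True)
        px=np.array([mo["m10"],mo["m01"]])/max(mo["m00"],1);print(c,round(d["confidence"],2),mo["m00"],px.round(1),atz(c,[px],.012).round(4))
E
```

```text
top 0.62 230.0 [260.9 288.5] [[0.4325 0.1455 0.012 ]]
top 0.61 193.0 [226.9 288.5] [[0.4384 0.2469 0.012 ]]
top 0.58 215.0 [243.6 264.9] [[0.5069 0.1946 0.012 ]]
top 0.5 181.0 [198.6 295.4] [[0.4224 0.3322 0.012 ]]
scene 0.82 270.0 [236.7 340.2] [[0.4192 0.3285 0.012 ]]
scene 0.68 267.0 [261.3 322.7] [[0.4338 0.2456 0.012 ]]
scene 0.66 251.0 [267.2 297.8] [[0.5    0.1913 0.012 ]]
scene 0.61 256.0 [295.3 307.9] [[0.4268 0.1414 0.012 ]]
```

View pics/f1.png

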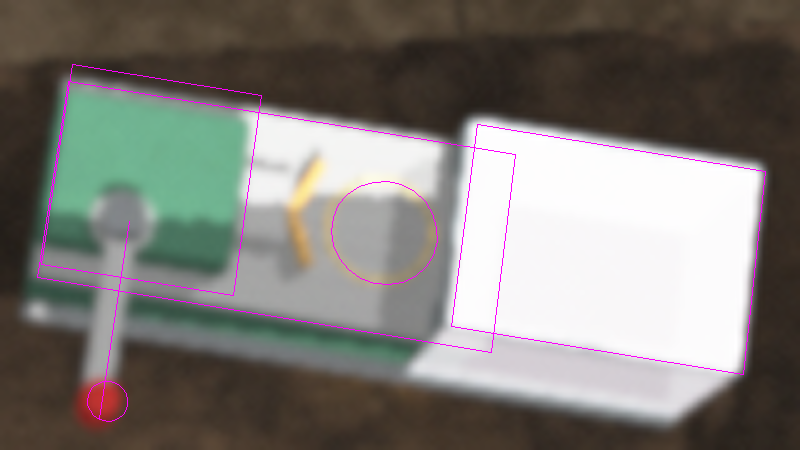

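View pics/l1.png

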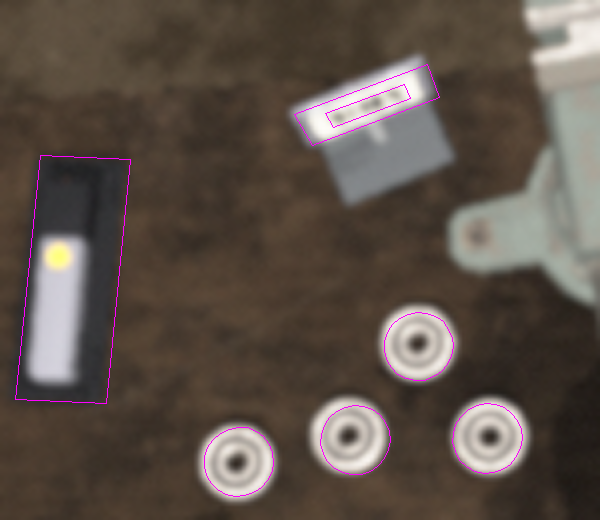

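View pics/l2.png

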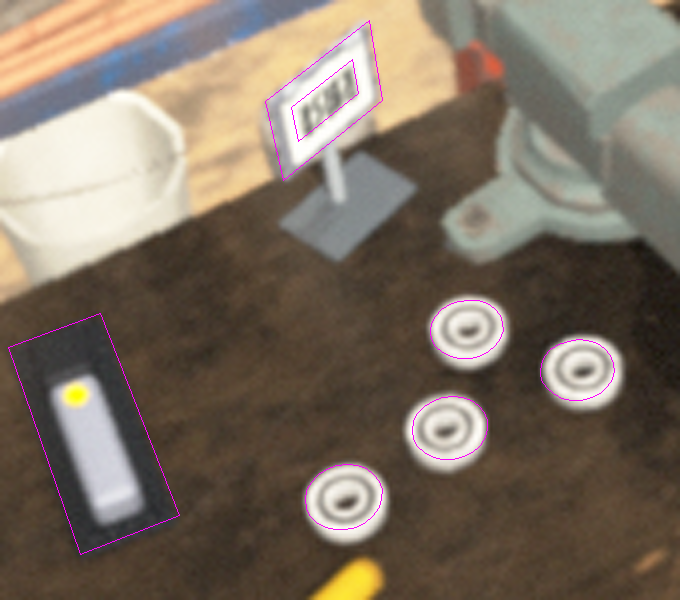

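```bash
python3 - <<'E'
from h import *
def tri(a,b):
    o1,d1=ray("scene",[a]);o2,d2=ray("top",[b]);d1,d2=d1[0],d2[0]
    A=np.c_[d1,-d2];t=np.linalg.lstsq(A,o2-o1,rcond=None)[0]
    p,q=o1+t[0]*d1,o2+t[1]*d2;return ((p+q)/2).round(3),np.linalg.norm(p-q).round(3)
print(tri((346,265),(320,279)));print(tri((250,202),(253,163)));print(tri((315,283),(296,284)))
s=state();r=R.from_quat(s["tool_rot"][[1,2,3,0]]).as_matrix();print(r.round(3),s["tool_pos"])
f=fr(*FE);print("knob",f([-.15,-.145,0]),"hinge",f([-.15,-.03,0]),[ (f([-.15,-.03,0])+.115*np.array([np.cos(a),np.sin(a),0])).round(3) for a in FE[2]-np.pi/2+np.array([0,.25,.5,.75,1])])
E
for i in scene top; do :; done
```

```text
(array([ 0.439, -0.033,  0.075]), np.float64(0.004))
(array([0.761, 0.123, 0.151]), np.float64(0.049))
(array([0.444, 0.05 , 0.04 ]), np.float64(0.027))
[[ 0.959  0.285 -0.   ]
 [ 0.285 -0.959 -0.   ]
 [-0.     0.    -1.   ]] [ 0.17798786 -0.59910834  0.23134183]
knob [[ 0.46583583 -0.16990074  0.        ]] hinge [[ 0.57790618 -0.19569289  0.        ]] [array([[ 0.466, -0.17 ,  0.   ]]), array([[ 0.463, -0.198,  0.   ]]), array([[ 0.467, -0.227,  0.   ]]), array([[ 0.478, -0.253,  0.   ]]), array([[ 0.496, -0.276,  0.   ]])]
```

Run:
```python
import cv2
a=cv2.imread("pics/last_top.png")[140:310,240:420];cv2.imwrite("pics/v1.png",cv2.resize(a,None,fx=3,fy=3))
a=cv2.imread("pics/last_scene.png")[170:320,220:400];cv2.imwrite("pics/v2.png",cv2.resize(a,None,fx=4,fy=4))
```

```text
(no output)
```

View pics/v1.png

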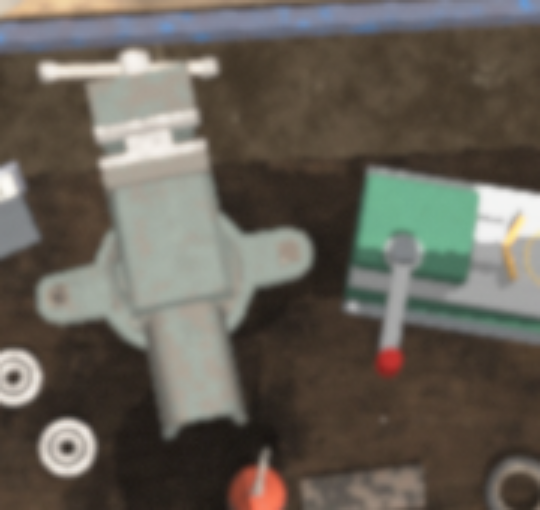

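View pics/v2.png

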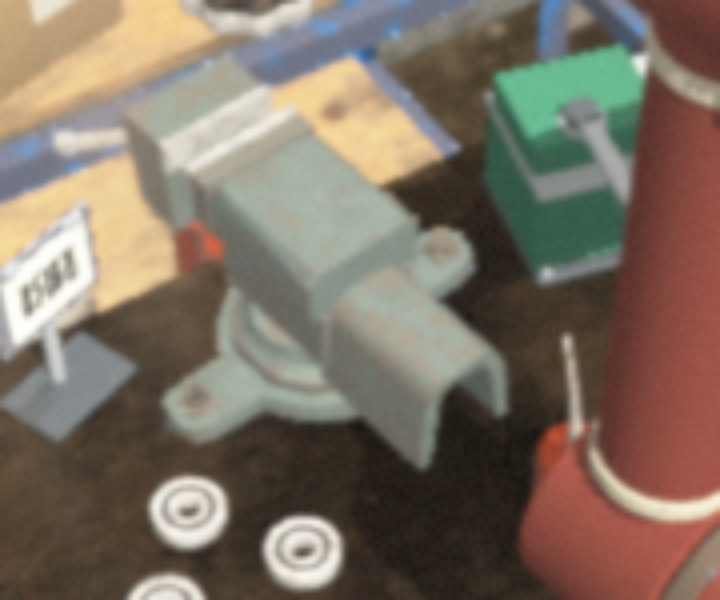

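Run:
```python
from h import *
def tri(a,b):
    o1,d1=ray("scene",[a]);o2,d2=ray("top",[b]);d1,d2=d1[0],d2[0]
    A=np.c_[d1,-d2];t=np.linalg.lstsq(A,o2-o1,rcond=None)[0]
    p,q=o1+t[0]*d1,o2+t[1]*d2;return ((p+q)/2).round(3),np.linalg.norm(p-q).round(3)
print(tri((297.5,248),(285,242.7)),tri((345.7,258.7),(321,278)),tri((297.5,200),(309,187.7)))
```

```text
(array([0.546, 0.062, 0.104]), np.float64(0.004)) (array([ 0.439, -0.034,  0.102]), np.float64(0.0)) (array([ 0.694, -0.02 ,  0.132]), np.float64(0.014))
```

>>> drive_tool(
  series=[
    [[0.23,0.29,0.1],[0,0,-10]],
    [[0.23,0.29,0.1],[0,0,-10]],
    [[0.23,0.29,0.1],[0,0,-10]],
    [[0.23,0.29,0.1],[0,0,-10]],
    [[0.23,0.29,0.1],[0,0,-10]],
    [[0.23,0.29,0.1],[0,0,-10]],
    [[0.23,0.29,0.1],[0,0,-10]],
    [[0.23,0.29,0.1],[0,0,-10]],
  ],
  fingers=-0.4,
)

```text
time: 7.9
tool_pos: [0.4096, -0.3068, 0.3329]
tool_rot: [0.001, 0.998, 0.058, 0.001]
contact_force: [-0.1, 0.4, -0.6]
gripper_width: 0.701
```

>>> drive_tool(
  series=[
    [[0.12,0.37,0.03],[0,0,-12]],
    [[0.12,0.37,0.03],[0,0,-12]],
    [[0.12,0.37,0.03],[0,0,-12]],
    [[0.12,0.37,0.03],[0,0,-12]],
    [[0.12,0.37,0.03],[0,0,-12]],
    [[0.12,0.37,0.03],[0,0,-12]],
    [[0.12,0.37,0.03],[0,0,-12]],
    [[0.12,0.37,0.03],[0,0,-12]],
  ],
)

```text
time: 8.7
tool_pos: [0.5283, 0.0633, 0.3618]
tool_rot: [-0.0, 0.999, -0.047, 0.0]
contact_force: [0.2, -0.9, -0.3]
gripper_width: 0.701
```

>>> drive_tool(
  series=[
    [[0.038,0.396,-0.2],[0,0,0]],
    [[0.038,0.396,-0.2],[0,0,0]],
    [[0.038,0.396,-0.2],[0,0,0]],
    [[0.038,0.396,-0.2],[0,0,0]],
    [[0.038,0.396,-0.2],[0,0,0]],
    [[0.038,0.396,-0.2],[0,0,0]],
    [[0.038,0.396,-0.2],[0,0,0]],
    [[0.038,0.396,-0.2],[0,0,0]],
  ],
)

```text
time: 9.5
tool_pos: [0.5621, 0.4185, 0.1808]
tool_rot: [-0.0, 0.999, -0.047, 0.0]
contact_force: [0.2, 0.0, -0.2]
gripper_width: 0.699
```

>>> drive_tool(
  series=[
    [[0.006,0.04,-0.12],[0,0,0]],
    [[0.006,0.04,-0.12],[0,0,0]],
    [[0.006,0.04,-0.12],[0,0,0]],
    [[0.006,0.04,-0.12],[0,0,0]],
  ],
)

```text
time: 9.9
tool_pos: [0.5645, 0.4554, 0.0548]
tool_rot: [0.003, 0.999, -0.047, -0.004]
contact_force: [-0.4, -0.8, -0.6]
gripper_width: 0.702
```

```bash
cat > look.py <<'E'
from h import *
import sys
c=sys.argv[1];b=list(map(int,sys.argv[2].split(",")));s=float(sys.argv[3]);fn=sys.argv[4]
im=grab_frame(c);cv2.imwrite(fn,cv2.resize(im[b[1]:b[3],b[0]:b[2],::-1],None,fx=s,fy=s,interpolation=cv2.INTER_CUBIC))
S=state();print(S["time"],S["tool_pos"].round(4),S["contact_force"].round(1),S["gripper_width"])
for n in sys.argv[5:]:
    print(n,[(round(d["confidence"],2),d["location"].round(4) if hasattr(d["location"],"round") else np.round(d["location"],4)) for d in place_of(c,n)])
E
python3 look.py scene 100,200,340,380 3 pics/s1.png
```

```text
9.95 [0.5665 0.4559 0.0587] [-0.6  0.6  0.1] 0.7007713946927491
```

View pics/s1.png

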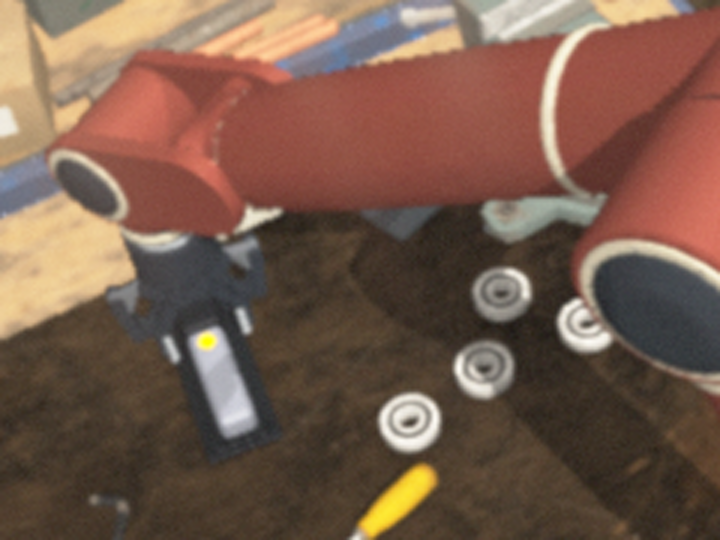

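>>> drive_tool(
  series=[
    [[0.001,0.003,-0.025],[0,0,0]],
    [[0.001,0.003,-0.047],[0,0,0]],
    [[0.001,0.003,-0.047],[0,0,0]],
    [[0.001,0.003,-0.047],[0,0,0]],
  ],
)

```text
time: 10.35
tool_pos: [0.5704, 0.4598, 0.0171]
tool_rot: [-0.001, 0.999, -0.048, 0.001]
contact_force: [0.4, 0.1, 0.6]
gripper_width: 0.703
```

>>> drive_tool(
  series=[
    [[0,0,0],[0,0,0]],
    [[0,0,0],[0,0,0]],
    [[0,0,0],[0,0,0]],
    [[0,0,0],[0,0,0]],
    [[0,0,0],[0,0,0]],
    [[0,0,0],[0,0,0]],
  ],
  fingers=1,
)

```text
time: 10.95
tool_pos: [0.5709, 0.4606, 0.0178]
tool_rot: [-0.001, 0.999, -0.048, 0.002]
contact_force: [0.1, -1.4, 6.1]
gripper_width: 0.38
```

>>> drive_tool(
  series=[
    [[0,0,0.03],[0,0,0]],
    [[0,0,0.07],[0,0,0]],
    [[0,0,0.11],[0,0,0]],
    [[0,0,0.15],[0,0,0]],
    [[0,0,0.15],[0,0,0]],
  ],
)

```text
time: 11.45
tool_pos: [0.5726, 0.462, 0.1744]
tool_rot: [-0.004, 0.999, -0.048, 0.006]
contact_force: [0.4, 0.5, 0.6]
gripper_width: 0.381
```

```bash
python3 look.py scene 100,150,340,330 3 pics/s2.png scanner_centre scanner_window rest
```

```text
11.5 [0.5712 0.4611 0.1703] [ 0.5 -1.  -1.4] 0.38459637315535
scanner_centre [(0.97, array([0.5693, 0.4656, 0.1781]))]
scanner_window [(0.85, array([0.6428, 0.4555, 0.1788])), (0.39, array([0.6622, 0.214 , 0.0036]))]
rest [(0.79, array([0.5709, 0.4556, 0.0033]))]
```

View pics/s2.png

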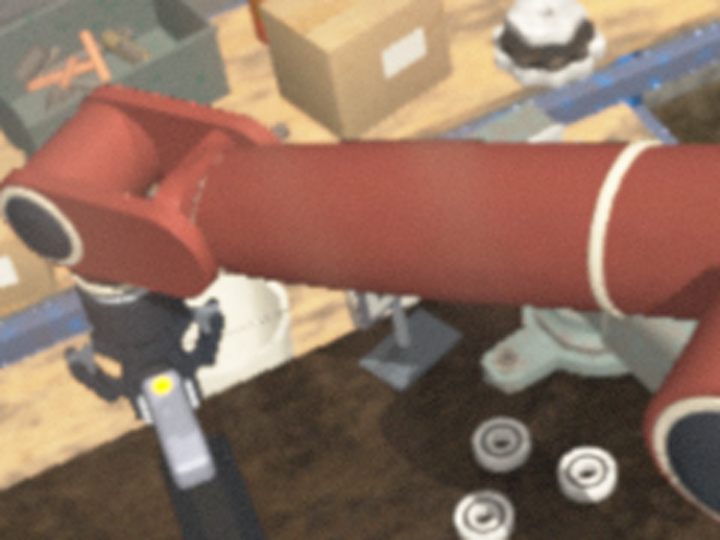

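>>> drive_tool(
  series=[
    [[-0.04,-0.03,0],[0,0,0]],
    [[-0.08,-0.06,0],[0,0,6]],
    [[-0.08,-0.11,0],[0,0,12]],
    [[-0.08,-0.16,0],[0,0,18]],
    [[-0.08,-0.21,-0.01],[0,0,22]],
    [[-0.08,-0.25,-0.03],[0,0,26]],
    [[-0.077,-0.285,-0.05],[0,0,26]],
    [[-0.075,-0.308,-0.056],[0,0,26]],
  ],
)

```text
time: 12.45
tool_pos: [0.4905, 0.1489, 0.1033]
tool_rot: [0.0, 0.984, 0.178, -0.004]
contact_force: [0.5, -0.2, -0.9]
gripper_width: 0.38
```

>>> drive_tool(
  series=[
    [[0,0,0],[0,0,0]],
    [[0,0,0],[0,0,0]],
    [[0,0,0],[0,0,0]],
    [[0,0,0],[0,0,0]],
    [[0,0,0],[0,0,0]],
    [[0,0,0],[0,0,0]],
  ],
)

```text
time: 13.05
tool_pos: [0.4942, 0.1523, 0.1089]
tool_rot: [-0.0, 0.984, 0.179, 0.0]
contact_force: [-1.1, 0.1, -1.8]
gripper_width: 0.382
```

```bash
python3 look.py scene 180,180,360,330 4 pics/s3.png scanner_centre scanner_window ticket_code;python3 look.py top 150,150,350,300 4 pics/s4.png scanner_centre scanner_window ticket_code
```

```text
13.1 [0.4942 0.1521 0.1089] [-0.5  0.9 -1.3] 0.3865161241539068
scanner_centre [(0.61, array([0.4899, 0.1532, 0.114 ]))]
scanner_window [(0.88, array([0.5635, 0.1824, 0.1151]))]
ticket_code [(0.62, array([0.6624, 0.2091, 0.1167]))]
13.3 [0.4941 0.1518 0.1087] [ 0.2  0.5 -1. ] 0.38484339585606936
scanner_centre [(0.62, array([0.4936, 0.1504, 0.1094]))]
scanner_window [(0.32, array([0.4932, 0.1523, 0.1114]))]
ticket_code [(0.96, array([0.6624, 0.2141, 0.1177]))]
```

View pics/s3.png

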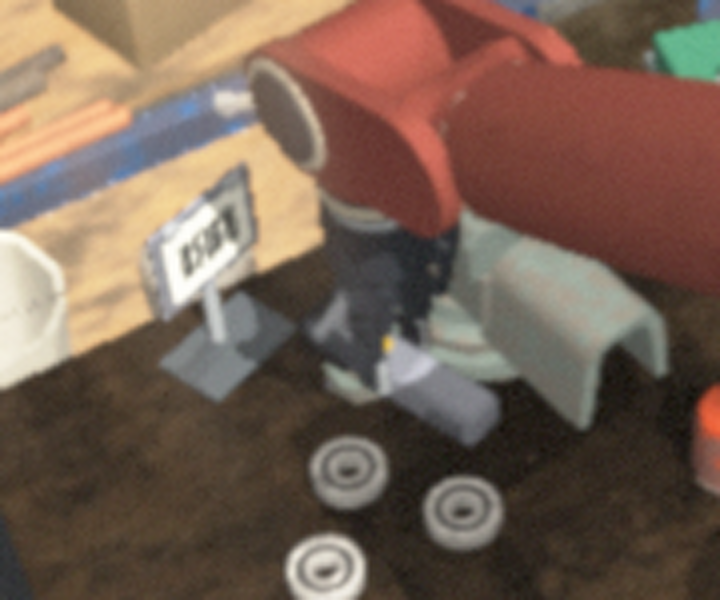

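View pics/s4.png

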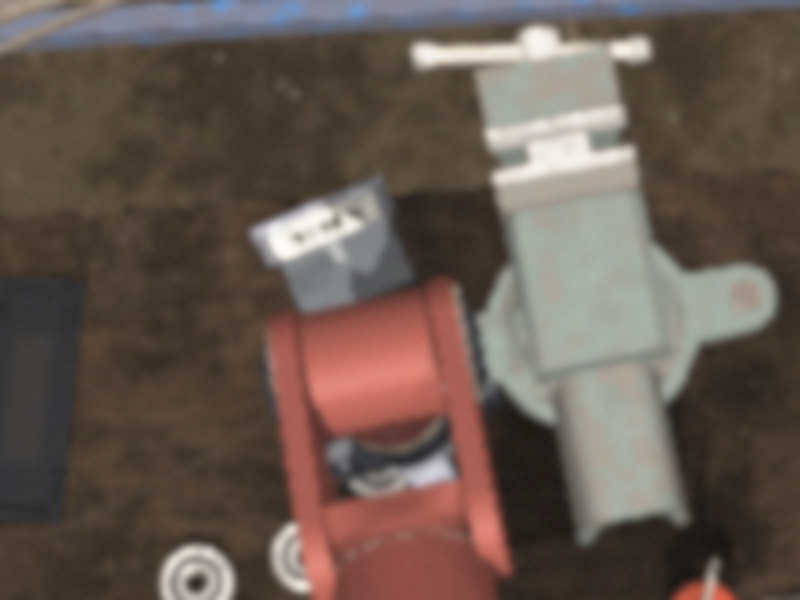

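>>> drive_tool(
  series=[
    [[0.001,-0.001,0.006],[0,0,-1.5]],
    [[0.001,-0.001,0.006],[0,0,-1.5]],
    [[0.001,-0.001,0.006],[0,0,-1.5]],
    [[0.001,-0.001,0.006],[0,0,-1.5]],
    [[0.001,-0.001,0.006],[0,0,-1.5]],
    [[0.001,-0.001,0.006],[0,0,-1.5]],
    [[0.001,-0.001,0.006],[0,0,-1.5]],
    [[0.001,-0.001,0.006],[0,0,-1.5]],
  ],
)

```text
time: 14.25
tool_pos: [0.4951, 0.1507, 0.1145]
tool_rot: [-0.0, 0.986, 0.165, -0.0]
contact_force: [-0.9, 0.8, -0.2]
gripper_width: 0.379
```

>>> drive_tool(
  series=[
    [[0,0,0],[0,0,0]],
    [[0,0,0],[0,0,0]],
    [[0,0,0],[0,0,0]],
    [[0,0,0],[0,0,0]],
    [[0,0,0],[0,0,0]],
    [[0,0,0],[0,0,0]],
    [[0,0,0],[0,0,0]],
    [[0,0,0],[0,0,0]],
  ],
)

```text
time: 15.05
tool_pos: [0.4951, 0.1506, 0.1146]
tool_rot: [-0.0, 0.986, 0.165, -0.0]
contact_force: [0.9, -1.1, -1.1]
gripper_width: 0.384
```

>>> drive_tool(
  series=[
    [[0,0,0],[0,0,0]],
    [[0,0,0],[0,0,0]],
    [[0,0,0],[0,0,0]],
    [[0,0,0],[0,0,0]],
    [[0,0,0],[0,0,0]],
    [[0,0,0],[0,0,0]],
    [[0,0,0],[0,0,0]],
    [[0,0,0],[0,0,0]],
  ],
)

```text
time: 15.85
tool_pos: [0.4951, 0.1506, 0.1146]
tool_rot: [-0.0, 0.986, 0.165, -0.0]
contact_force: [-0.2, -0.7, -1.3]
gripper_width: 0.379
```

```bash
python3 look.py scene 180,180,360,330 4 pics/s5.png scanner_centre scanner_window ticket_code;python3 look.py scene 180,180,360,330 4 pics/s5.png scanner_centre scanner_window ticket_code
```

```text
15.9 [0.4951 0.1506 0.1146] [ 0.3  0.5 -1.1] 0.38031795918314537
scanner_centre [(0.79, array([0.4917, 0.1501, 0.1207]))]
scanner_window [(0.67, array([0.5636, 0.1746, 0.1225])), (0.28, array([0.4898, 0.1491, 0.1033]))]
ticket_code [(0.8, array([0.6597, 0.2117, 0.119 ]))]
16.1 [0.4951 0.1506 0.1146] [ 1.4 -0.4 -1.4] 0.379313870741769
scanner_centre [(0.57, array([0.4903, 0.1517, 0.12  ])), (0.5, array([0.4356, 0.2421, 0.0083])), (0.5, array([0.4306, 0.1465, 0.0064]))]
scanner_window [(0.86, array([0.5657, 0.1759, 0.1181]))]
ticket_code [(0.76, array([0.6613, 0.2093, 0.1167])), (0.51, array([ 0.5764, -0.346 ,  0.0015])), (0.27, array([ 0.3726, -0.0435,  0.0011]))]
```

>>> drive_tool(
  series=[
    [[-0.005,0.05,0.02],[0,0,0]],
    [[-0.005,0.1,0.04],[0,0,-4]],
    [[-0.005,0.15,0.05],[0,0,-12]],
    [[0.005,0.2,0.05],[0,0,-20]],
    [[0.03,0.24,0.05],[0,0,-24.5]],
    [[0.06,0.28,0.05],[0,0,-24.5]],
    [[0.074,0.309,0.03],[0,0,-24.5]],
    [[0.074,0.309,0.01],[0,0,-24.5]],
  ],
)

```text
time: 17.05
tool_pos: [0.5709, 0.4638, 0.124]
tool_rot: [-0.001, 0.999, -0.046, 0.001]
contact_force: [-0.7, -0.7, -1.9]
gripper_width: 0.383
```

>>> drive_tool(
  series=[
    [[0,0,-0.03],[0,0,0]],
    [[0,0,-0.06],[0,0,0]],
    [[0,0,-0.085],[0,0,0]],
    [[0,0,-0.085],[0,0,0]],
    [[0,0,-0.085],[0,0,0]],
  ],
)

```text
time: 17.55
tool_pos: [0.5689, 0.4595, 0.0393]
tool_rot: [0.0, 0.999, -0.048, -0.0]
contact_force: [0.1, -0.6, -1.1]
gripper_width: 0.381
```

```bash
python3 look.py scene 100,240,280,380 4 pics/s6.png scanner_centre scanner_window rest
```

```text
17.6 [0.57   0.4601 0.0411] [ 0.8 -0.4 -0.5] 0.38200150651038245
scanner_centre [(0.55, array([0.5656, 0.461 , 0.0421]))]
scanner_window []
rest [(0.55, array([0.5735, 0.4557, 0.0033]))]
```

View pics/s6.png

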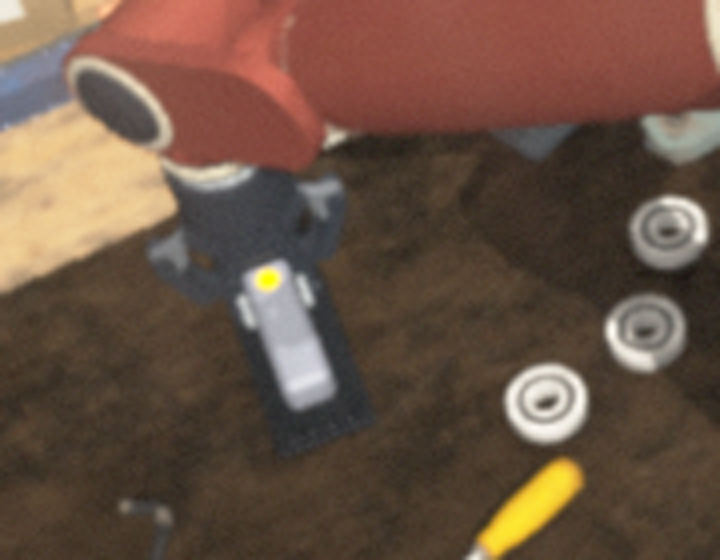

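>>> drive_tool(
  series=[
    [[0.003,-0.002,-0.01],[0,0,0]],
    [[0.003,-0.002,-0.018],[0,0,0]],
    [[0.003,-0.002,-0.023],[0,0,0]],
    [[0.003,-0.002,-0.023],[0,0,0]],
    [[0.003,-0.002,-0.023],[0,0,0]],
  ],
)

```text
time: 18.25
tool_pos: [0.5722, 0.4574, 0.0177]
tool_rot: [0.001, 0.999, -0.048, -0.0]
contact_force: [-2.7, -3.2, 6.2]
gripper_width: 0.382
```

>>> drive_tool(
  series=[
    [[0,0,0],[0,0,0]],
    [[0,0,0],[0,0,0]],
    [[0,0,0],[0,0,0]],
    [[0,0,0.03],[0,0,0]],
    [[0,0,0.08],[0,0,0]],
    [[0,0,0.12],[0,0,0]],
  ],
  fingers=-0.4,
)

```text
time: 18.85
tool_pos: [0.5721, 0.4577, 0.138]
tool_rot: [-0.0, 0.999, -0.048, -0.0]
contact_force: [1.8, -0.4, 0.8]
gripper_width: 0.701
```

```bash
python3 look.py scene 100,240,280,380 4 pics/s7.png scanner_centre scanner_window rest;python3 look.py top 100,200,280,320 4 pics/s8.png scanner_centre scanner_window rest
```

```text
18.9 [0.5758 0.4601 0.148 ] [1.9 2.7 6.1] 0.6985694006105297
scanner_centre [(0.63, array([0.567 , 0.459 , 0.0237])), (0.56, array([ 0.5677, -0.3839,  0.1046]))]
scanner_window [(0.79, array([0.6441, 0.4539, 0.0248]))]
rest [(0.96, array([0.5705, 0.4562, 0.0032])), (0.26, array([0.4315, 0.146 , 0.0058])), (0.25, array([0.4351, 0.2435, 0.0066]))]
19.1 [0.5719 0.4575 0.1361] [-0.7 -0.3 -0.7] 0.6976350042788301
scanner_centre [(0.69, array([0.4231, 0.3307, 0.0108])), (0.55, array([0.6608, 0.2102, 0.1197]))]
scanner_window [(0.4, array([0.6479, 0.451 , 0.0196]))]
rest [(0.82, array([ 0.5705,  0.4547, -0.0015])), (0.44, array([0.6621, 0.2128, 0.1186]))]
```

View pics/s7.png

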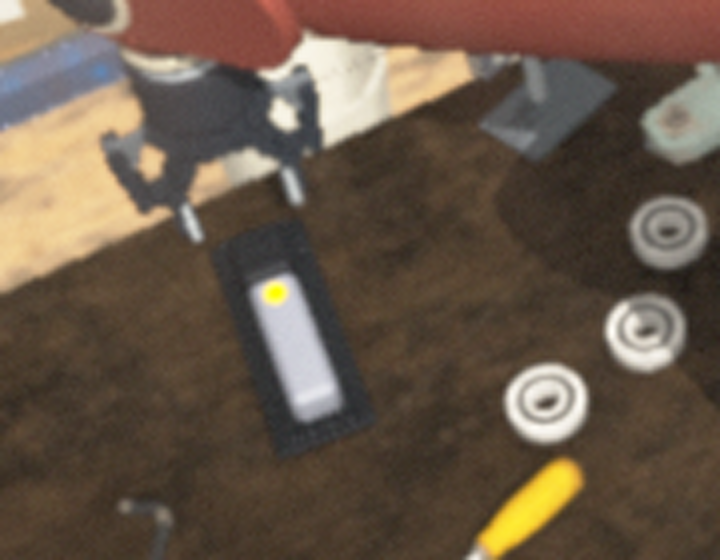

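>>> drive_tool(
  series=[
    [[-0.03,-0.03,0],[0,0,8.5]],
    [[-0.069,-0.07,0],[0,0,17]],
    [[-0.069,-0.12,0],[0,0,25.5]],
    [[-0.069,-0.17,0],[0,0,34]],
    [[-0.069,-0.21,0],[0,0,42.5]],
    [[-0.069,-0.24,0],[0,0,51]],
    [[-0.069,-0.265,0],[0,0,59.5]],
    [[-0.069,-0.265,0],[0,0,68]],
  ],
  fingers=-0.6,
)

```text
time: 20.05
tool_pos: [0.5022, 0.1898, 0.1349]
tool_rot: [-0.0, 0.854, 0.52, -0.002]
contact_force: [0.4, 0.5, 0.0]
gripper_width: 0.799
```

>>> drive_tool(
  series=[
    [[0,0,-0.03],[0,0,8.5]],
    [[0,0,-0.06],[0,0,14.5]],
    [[0,0,-0.06],[0,0,14.5]],
    [[0,0,-0.06],[0,0,14.5]],
  ],
)

```text
time: 20.45
tool_pos: [0.5021, 0.1924, 0.0754]
tool_rot: [-0.001, 0.783, 0.622, -0.001]
contact_force: [0.7, -0.7, 0.2]
gripper_width: 0.806
```

```bash
python3 look.py scene 180,240,340,360 4 pics/b1.png bearing_1_centre
```

```text
20.5 [0.5033 0.1928 0.077 ] [ 0.2  0.6 -0.4] 0.798441255877025
bearing_1_centre [(0.51, array([0.4354, 0.243 , 0.0096]))]
```

View pics/b1.png

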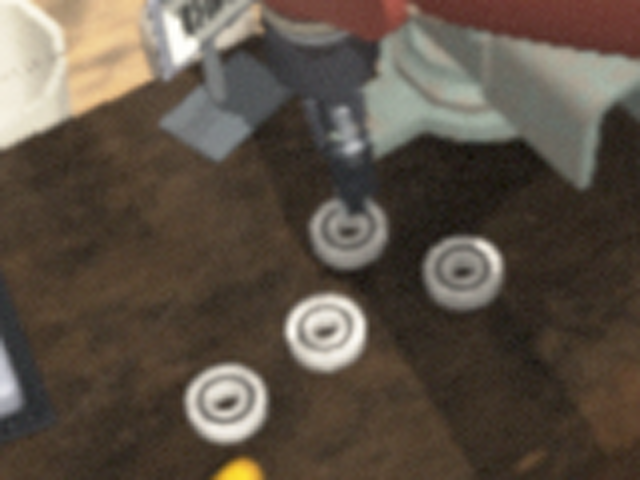

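>>> drive_tool(
  series=[
    [[0,0,-0.04],[0,0,0]],
    [[0,0,-0.066],[0,0,0]],
    [[0,0,-0.072],[0,0,0]],
    [[0,0,-0.072],[0,0,0]],
  ],
)

```text
time: 20.95
tool_pos: [0.5033, 0.1927, 0.005]
tool_rot: [-0.0, 0.783, 0.623, -0.0]
contact_force: [-0.4, 0.8, 0.8]
gripper_width: 0.799
```

>>> drive_tool(
  series=[
    [[0,0,0],[0,0,0]],
    [[0,0,0],[0,0,0]],
    [[0,0,0],[0,0,0]],
    [[0,0,0],[0,0,0]],
    [[0,0,0],[0,0,0]],
  ],
  fingers=1,
)

```text
time: 21.45
tool_pos: [0.5054, 0.1932, 0.0077]
tool_rot: [0.001, 0.782, 0.623, 0.002]
contact_force: [-2.0, 0.1, 5.5]
gripper_width: 0.567
```

>>> drive_tool(
  series=[
    [[0,0,0.02],[0,0,0]],
    [[0,0,0.06],[0,0,0]],
    [[0,0,0.08],[0,0,0]],
    [[0,0,0.08],[0,0,0]],
  ],
)

```text
time: 21.85
tool_pos: [0.5067, 0.1935, 0.09]
tool_rot: [0.002, 0.782, 0.623, 0.005]
contact_force: [0.2, -0.5, -1.4]
gripper_width: 0.57
```

```bash
python3 look.py scene 180,220,340,340 4 pics/b2.png bearing_1_centre;python3 look.py top 180,220,340,340 4 pics/b2t.png bearing_1_centre
```

```text
21.9 [0.5049 0.1931 0.0873] [-1.3 -0.2 -1.7] 0.5640457877052729
bearing_1_centre [(0.78, array([0.4355, 0.2442, 0.0078]))]
22.0 [0.5024 0.1925 0.0837] [-0.1  0.2 -1.6] 0.5682004929655993
bearing_1_centre [(0.5, array([ 0.5786, -0.3442,  0.0006])), (0.31, array([0.4333, 0.139 , 0.0024]))]
```

View pics/b2.png

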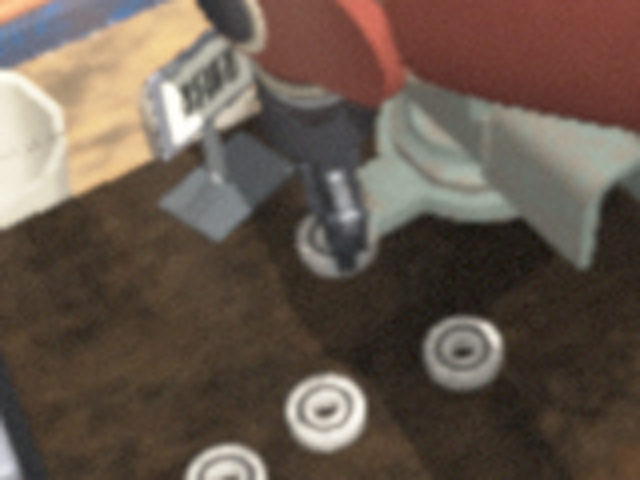

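>>> drive_tool(
  series=[
    [[0,0,0.05],[0,0,0]],
    [[0,-0.01,0.1],[0,0,0]],
    [[0.01,-0.04,0.14],[0,0,0]],
    [[0.01,-0.08,0.17],[0,0,0]],
    [[0.02,-0.12,0.19],[0,0,0]],
    [[0.03,-0.165,0.2],[0,0,0]],
    [[0.04,-0.21,0.2],[0,0,0]],
    [[0.05,-0.255,0.2],[0,0,0]],
  ],
)

```text
time: 22.85
tool_pos: [0.5529, -0.0641, 0.2831]
tool_rot: [-0.001, 0.782, 0.623, -0.001]
contact_force: [0.7, 0.1, -2.0]
gripper_width: 0.561
```

>>> drive_tool(
  series=[
    [[0.005,-0.05,0],[0,0,0]],
    [[0.01,-0.1,0],[0,0,0]],
    [[0.015,-0.15,0],[0,0,0]],
    [[0.02,-0.2,0],[0,0,0]],
    [[0.02,-0.25,0],[0,0,0]],
    [[0.02,-0.284,-0.03],[0,0,0]],
    [[0.02,-0.284,-0.07],[0,0,0]],
    [[0.02,-0.284,-0.1],[0,0,0]],
  ],
)

```text
time: 23.65
tool_pos: [0.5712, -0.3468, 0.179]
tool_rot: [-0.003, 0.783, 0.622, -0.001]
contact_force: [0.4, 0.6, -1.3]
gripper_width: 0.566
```

```bash
python3 look.py top 340,160,520,280 4 pics/b3t.png loading_place magazine_mouth lever_knob;python3 look.py scene 340,100,560,260 3 pics/b3.png lever_knob lever_hinge
```

```text
23.7 [ 0.5688 -0.3443  0.1725] [-1.   1.1 -5.9] 0.5655105150460492
loading_place []
magazine_mouth []
lever_knob [(0.81, array([ 0.4625, -0.1699,  0.1784])), (0.37, array([0.6479, 0.4501, 0.023 ]))]
23.9 [ 0.5736 -0.3464  0.1853] [-0.1 -0.8 -0.8] 0.5641930458640384
lever_knob []
lever_hinge []
```

View pics/b3t.png

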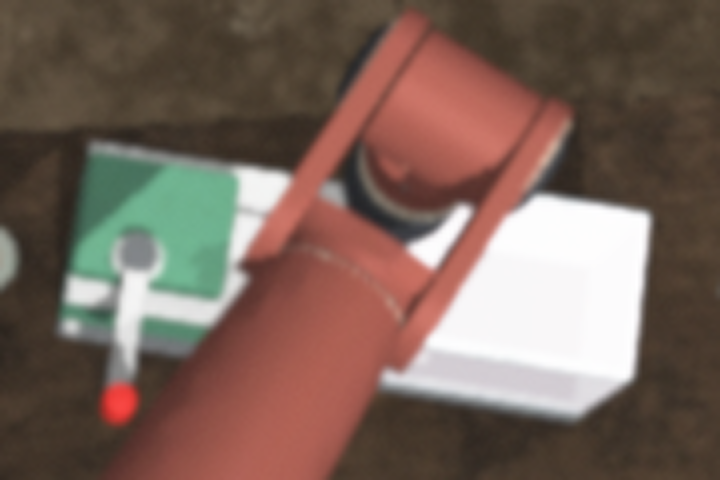

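View pics/b3.png

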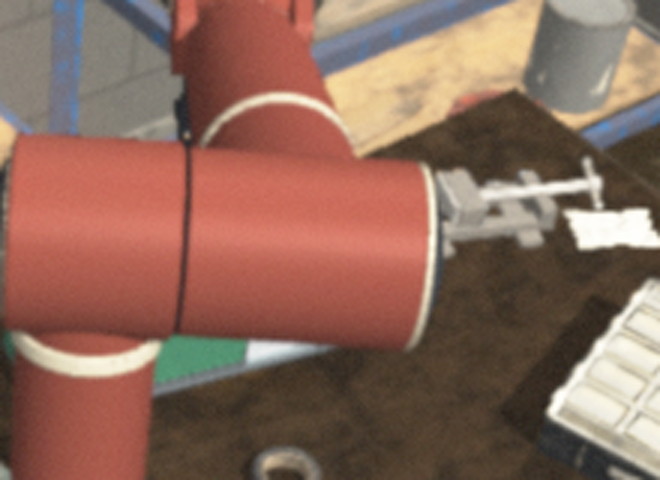

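>>> drive_tool(
  series=[
    [[0,0,-0.03],[0,0,0]],
    [[0,0,-0.055],[0,0,0]],
    [[0,0,-0.07],[0,0,0]],
    [[0,0,-0.077],[0,0,0]],
    [[0,0,-0.077],[0,0,0]],
    [[0,0,-0.077],[0,0,0]],
  ],
)

```text
time: 24.6
tool_pos: [0.5741, -0.347, 0.1094]
tool_rot: [0.001, 0.782, 0.623, 0.0]
contact_force: [-0.3, 0.6, 0.0]
gripper_width: 0.564
```

>>> drive_tool(
  series=[
    [[0,0,0],[0,0,0]],
    [[0,0,0],[0,0,0]],
    [[0,0,0],[0,0,0]],
    [[0,0,0.03],[0,0,0]],
    [[0,0,0.08],[0,0,0]],
    [[0,0,0.12],[0,0,0]],
    [[-0.02,0.03,0.14],[0,0,0]],
    [[-0.05,0.065,0.14],[0,0,0]],
  ],
  fingers=-0.7,
)

```text
time: 25.4
tool_pos: [0.5251, -0.2828, 0.2535]
tool_rot: [0.005, 0.783, 0.622, 0.001]
contact_force: [0.0, 0.1, 0.2]
gripper_width: 0.851
```

>>> drive_tool(
  series=[
    [[-0.02,0.045,0],[0,0,0]],
    [[-0.04,0.09,0],[0,0,0]],
    [[-0.055,0.135,0],[0,0,0]],
    [[-0.055,0.172,0],[0,0,0]],
  ],
  fingers=1,
)

```text
time: 25.8
tool_pos: [0.4667, -0.1076, 0.248]
tool_rot: [0.0, 0.783, 0.623, 0.0]
contact_force: [0.5, -0.3, -0.5]
gripper_width: 0.167
```

```bash
python3 look.py top 340,160,520,280 4 pics/b4t.png loading_place magazine_mouth lever_knob lever_hinge bearing_1_centre;python3 - <<'E'
from h import *
h=np.array([.5785,-.195]);p0=FE[2]-np.pi/2
for a in [0,.15,.3,.45,.6,.75,.9,1.0,1.05]:
    p=p0+a;d=np.array([np.cos(p),np.sin(p)]);t=np.array([-d[1],d[0]])
    print(a,round(np.degrees(a),1),(h+.115*d-.022*t).round(4),(h+.115*d).round(4))
E
```

```text
25.85 [ 0.4673 -0.1034  0.2482] [ 1.1  3.9 -0.5] 0.07833024157475059
loading_place [(0.92, array([ 0.5744, -0.3472,  0.099 ]))]
magazine_mouth [(0.97, array([ 0.5674, -0.3876,  0.0999]))]
lever_knob []
lever_hinge [(0.91, array([ 0.5775, -0.1949,  0.1768]))]
bearing_1_centre [(0.54, array([0.438 , 0.2437, 0.0081])), (0.39, array([0.57  , 0.4569, 0.0074]))]
0 0.0 [ 0.4714 -0.1478] [ 0.4664 -0.1692]
0.15 8.6 [ 0.4655 -0.1643] [ 0.4638 -0.1862]
0.3 17.2 [ 0.4622 -0.1815] [ 0.4638 -0.2035]
0.45 25.8 [ 0.4615 -0.1991] [ 0.4664 -0.2205]
0.6 34.4 [ 0.4634 -0.2165] [ 0.4714 -0.237 ]
0.75 43.0 [ 0.4679 -0.2335] [ 0.4789 -0.2525]
0.9 51.6 [ 0.4749 -0.2496] [ 0.4886 -0.2668]
1.0 57.3 [ 0.4809 -0.2596] [ 0.4962 -0.2754]
1.05 60.2 [ 0.4842 -0.2644] [ 0.5004 -0.2794]
```

View pics/b4t.png

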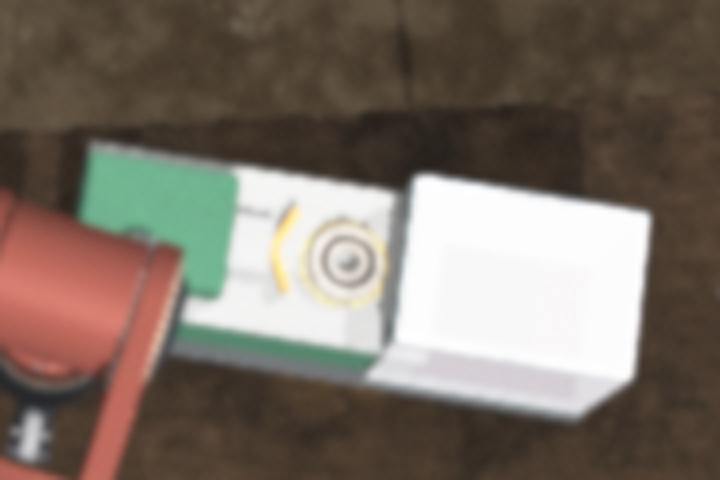

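>>> drive_tool(
  series=[
    [[0.004,-0.005,-0.045],[0,0,0]],
    [[0.004,-0.015,-0.083],[0,0,0]],
    [[0.004,-0.015,-0.083],[0,0,0]],
    [[0.004,-0.015,-0.083],[0,0,0]],
  ],
)

```text
time: 26.5
tool_pos: [0.4719, -0.1251, 0.1645]
tool_rot: [-0.001, 0.783, 0.622, -0.0]
contact_force: [0.6, 0.7, 0.3]
gripper_width: -0.003
```

```bash
python3 look.py top 340,180,440,280 6 pics/b5t.png lever_knob
```

```text
26.55 [ 0.473  -0.1252  0.1663] [ 0.2 -0.5  0.6] 0.0027355748239637043
lever_knob [(0.63, array([ 0.4377,  0.2459, -0.003 ])), (0.53, array([ 0.4631, -0.1674,  0.1758]))]
```

View pics/b5t.png

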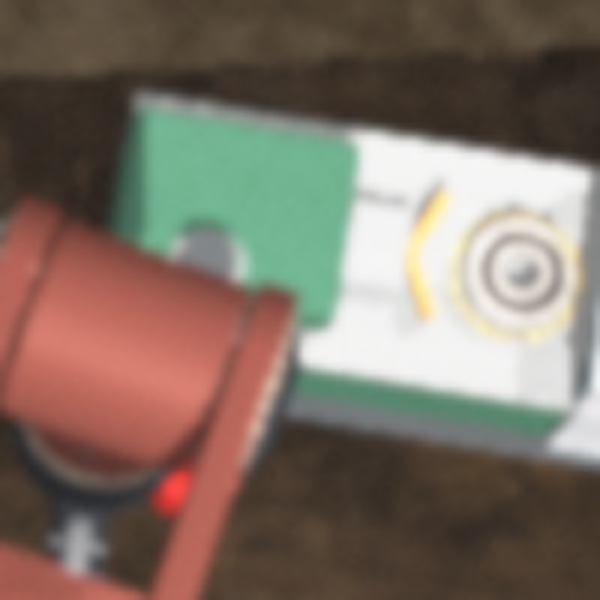

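>>> drive_tool(
  series=[
    [[0,-0.023,0],[0,0,0]],
    [[-0.006,-0.039,0],[0,0,8.5]],
    [[-0.009,-0.056,0],[0,0,17]],
    [[-0.01,-0.074,0],[0,0,25.5]],
    [[-0.008,-0.091,0],[0,0,34]],
    [[-0.004,-0.108,0],[0,0,42.5]],
    [[0.003,-0.124,0],[0,0,51]],
    [[0.009,-0.135,0],[0,0,57]],
  ],
)

```text
time: 27.4
tool_pos: [0.4823, -0.259, 0.1675]
tool_rot: [0.001, 0.388, 0.922, 0.002]
contact_force: [-1.1, 7.5, 2.7]
gripper_width: -0.004
```

>>> drive_tool(
  series=[
    [[0.004,-0.006,0],[0,0,3]],
    [[0.004,-0.006,0],[0,0,3]],
    [[0.004,-0.006,0],[0,0,3]],
  ],
)

```text
time: 27.7
tool_pos: [0.483, -0.2607, 0.1675]
tool_rot: [-0.006, 0.365, 0.931, 0.004]
contact_force: [-17.2, 20.0, 13.7]
gripper_width: 0.003
```

```bash
python3 look.py top 340,160,520,280 4 pics/b6t.png lever_knob bearing_1_centre; python3 look.py scene 340,100,560,260 3 pics/b6.png lever_knob
```

```text
27.75 [ 0.483  -0.2607  0.1674] [-16.5  19.8  13.4] -0.001091789430607967
lever_knob [(0.5, array([0.4317, 0.1424, 0.0091])), (0.45, array([4.372e-01, 2.454e-01, 2.000e-04]))]
bearing_1_centre [(0.69, array([0.5724, 0.4559, 0.0069])), (0.5, array([0.434 , 0.2416, 0.009 ]))]
27.9 [ 0.483  -0.2606  0.1674] [-16.7  19.3  13.7] 0.0006163277548602504
lever_knob [(0.74, array([0.6626, 0.2158, 0.0018]))]
```

View pics/b6t.png

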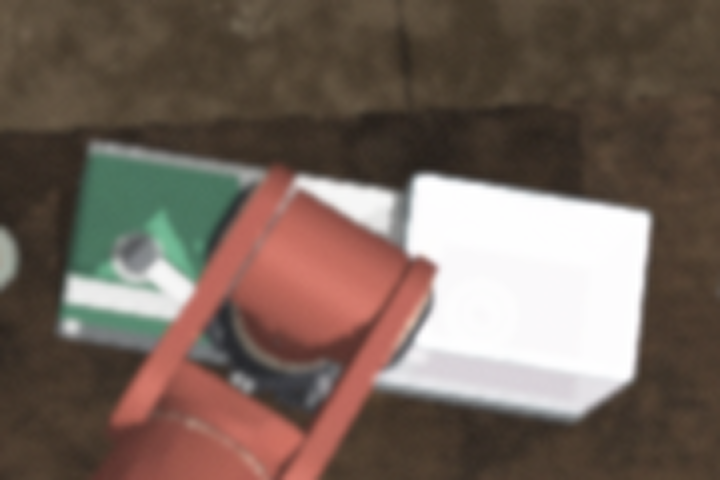

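>>> drive_tool(
  series=[
    [[-0.01,0.017,0],[0,0,-8.5]],
    [[-0.017,0.033,0],[0,0,-17]],
    [[-0.021,0.05,0],[0,0,-25.5]],
    [[-0.023,0.067,0],[0,0,-34]],
    [[-0.022,0.085,0],[0,0,-42.5]],
    [[-0.019,0.102,0],[0,0,-51]],
    [[-0.013,0.12,0],[0,0,-60]],
    [[-0.013,0.145,0],[0,0,-60]],
  ],
)

```text
time: 28.75
tool_pos: [0.4741, -0.1205, 0.168]
tool_rot: [0.002, 0.783, 0.622, 0.001]
contact_force: [-0.5, 0.1, 0.2]
gripper_width: -0.001
```

```bash
python3 look.py top 340,160,520,280 4 pics/b7t.png lever_knob lever_hinge; python3 look.py scene 180,220,340,340 4 pics/b7.png bearing_1_centre;  python3 - <<'E'
from h import *
for c in ("top","scene"):
    grab_frame(c)
    for d in masks_of(c,"bearing_1"):
        m=d["pixels"].astype(np.uint8);mo=cv2.moments(m,True)
        px=np.array([mo["m10"],mo["m01"]])/max(mo["m00"],1);print(c,round(d["confidence"],2),mo["m00"],px.round(1),atz(c,[px],.012).round(4))
E
```

```text
28.8 [ 0.4737 -0.1173  0.1676] [1.2 2.3 0.1] 0.0013273469317256468
lever_knob [(0.66, array([ 0.4639, -0.1693,  0.174 ])), (0.51, array([0.6468, 0.4497, 0.02  ]))]
lever_hinge [(0.95, array([ 0.5791, -0.1951,  0.1786])), (0.65, array([0.6493, 0.4468, 0.0203]))]
28.95 [ 0.4734 -0.1207  0.1669] [-0.4  0.5  0.6] 1.8097124183054246e-06
bearing_1_centre [(0.51, array([0.4349, 0.2438, 0.0097])), (0.36, array([0.6425, 0.4527, 0.0213])), (0.28, array([0.6626, 0.2104, 0.1177]))]
top 0.72 170.0 [226.6 287.3] [[0.442  0.2477 0.012 ]]
top 0.69 219.0 [261.6 288.4] [[0.4326 0.1434 0.012 ]]
top 0.61 201.0 [199.1 295.4] [[0.4224 0.3306 0.012 ]]
scene 0.77 208.0 [295.3 307.9] [[0.427  0.1415 0.012 ]]
scene 0.71 272.0 [236.2 340.5] [[0.4189 0.3302 0.012 ]]
scene 0.67 240.0 [260.7 322.8] [[0.4345 0.2472 0.012 ]]
```

View pics/b7t.png

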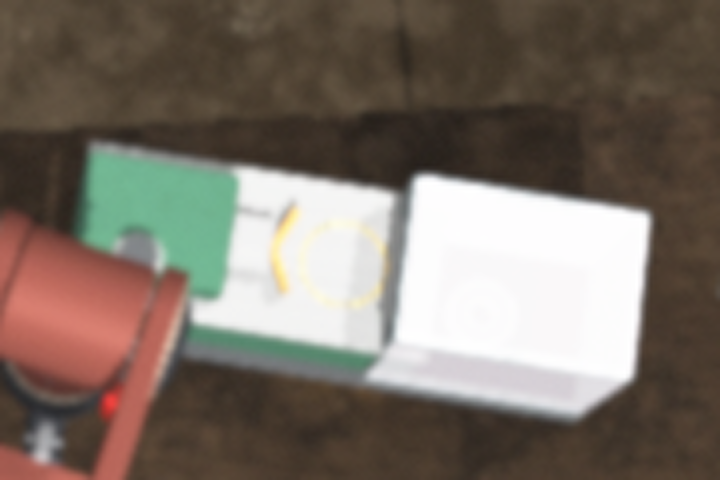

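>>> drive_tool(
  series=[
    [[0,0.01,0.045],[0,0,0]],
    [[0,0.03,0.085],[0,0,0]],
    [[0,0.07,0.1],[0,0,0]],
    [[-0.01,0.115,0.1],[0,0,0]],
    [[-0.02,0.16,0.1],[0,0,0]],
    [[-0.03,0.205,0.08],[0,0,0]],
    [[-0.04,0.24,0.05],[0,0,0]],
    [[-0.043,0.263,0.01],[0,0,0]],
  ],
  fingers=-0.6,
)

```text
time: 30.0
tool_pos: [0.4299, 0.1446, 0.176]
tool_rot: [0.001, 0.782, 0.623, 0.002]
contact_force: [0.6, 0.0, -0.3]
gripper_width: 0.798
```

>>> drive_tool(
  series=[
    [[0,0,-0.05],[0,0,0]],
    [[0,0,-0.1],[0,0,0]],
    [[0,0,-0.11],[0,0,0]],
    [[0,0,-0.11],[0,0,0]],
    [[0,0,-0.11],[0,0,0]],
  ],
)

```text
time: 30.5
tool_pos: [0.4312, 0.1426, 0.0672]
tool_rot: [0.001, 0.783, 0.623, 0.002]
contact_force: [0.2, -1.0, 1.4]
gripper_width: 0.798
```

```bash
python3 look.py scene 180,220,340,340 4 pics/c1.png bearing_1_centre
```

```text
30.55 [0.4318 0.1427 0.0679] [0.  0.3 1. ] 0.7990640019795331
bearing_1_centre [(0.72, array([4.234e-01, 3.303e-01, 2.000e-04])), (0.66, array([0.4349, 0.2446, 0.0088])), (0.39, array([0.422 , 0.3244, 0.0071]))]
```

View pics/c1.png

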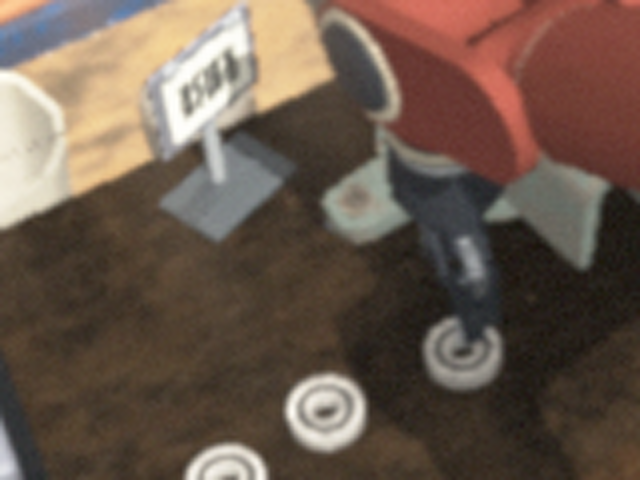

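>>> drive_tool(
  series=[
    [[-0.001,0,-0.035],[0,0,0]],
    [[-0.001,0,-0.055],[0,0,0]],
    [[-0.001,0,-0.061],[0,0,0]],
    [[-0.001,0,-0.061],[0,0,0]],
  ],
)

```text
time: 31.0
tool_pos: [0.4289, 0.1426, 0.0045]
tool_rot: [0.0, 0.782, 0.623, 0.0]
contact_force: [0.3, -0.4, 0.2]
gripper_width: 0.802
```

>>> drive_tool(
  series=[
    [[0,0,0],[0,0,0]],
    [[0,0,0],[0,0,0]],
    [[0,0,0],[0,0,0]],
    [[0,0,0],[0,0,0]],
    [[0,0,0],[0,0,0]],
  ],
  fingers=1,
)

```text
time: 31.5
tool_pos: [0.4304, 0.1429, 0.0065]
tool_rot: [0.001, 0.782, 0.623, 0.002]
contact_force: [-0.6, -1.5, 5.6]
gripper_width: 0.573
```

>>> drive_tool(
  series=[
    [[0,0,0.04],[0,0,0]],
    [[0,0,0.09],[0,0,0]],
    [[0,0,0.14],[0,0,0]],
    [[0.01,-0.02,0.185],[0,0,0]],
    [[0.03,-0.05,0.22],[0,0,0]],
    [[0.045,-0.09,0.245],[0,0,0]],
    [[0.06,-0.135,0.25],[0,0,0]],
    [[0.075,-0.18,0.25],[0,0,0]],
  ],
)

```text
time: 32.3
tool_pos: [0.5047, -0.0392, 0.2577]
tool_rot: [0.003, 0.782, 0.623, 0.002]
contact_force: [1.1, 0.8, -1.4]
gripper_width: 0.568
```

>>> drive_tool(
  series=[
    [[0.01,-0.045,0],[0,0,0]],
    [[0.02,-0.09,0],[0,0,0]],
    [[0.03,-0.135,0],[0,0,0]],
    [[0.045,-0.18,0],[0,0,0]],
    [[0.055,-0.225,0],[0,0,0]],
    [[0.065,-0.27,0],[0,0,0]],
    [[0.069,-0.309,0],[0,0,0]],
    [[0.069,-0.309,-0.045],[0,0,0]],
  ],
)

```text
time: 33.1
tool_pos: [0.5756, -0.3542, 0.2181]
tool_rot: [0.009, 0.784, 0.621, 0.001]
contact_force: [1.4, -0.3, -0.1]
gripper_width: 0.569
```

>>> drive_tool(
  series=[
    [[0,0,-0.045],[0,0,0]],
    [[0,0,-0.08],[0,0,0]],
    [[0,0,-0.08],[0,0,0]],
    [[0,0,-0.08],[0,0,0]],
  ],
)

```text
time: 33.5
tool_pos: [0.5723, -0.3464, 0.1296]
tool_rot: [0.0, 0.782, 0.623, 0.0]
contact_force: [-0.3, 0.6, -1.2]
gripper_width: 0.569
```

>>> drive_tool(
  series=[
    [[0.001,0,-0.012],[0,0,0]],
    [[0.001,0,-0.021],[0,0,0]],
    [[0.001,0,-0.021],[0,0,0]],
    [[0.001,0,-0.021],[0,0,0]],
  ],
)

```text
time: 33.9
tool_pos: [0.5732, -0.3463, 0.1079]
tool_rot: [0.0, 0.782, 0.623, 0.0]
contact_force: [0.3, -0.5, -1.4]
gripper_width: 0.569
```

>>> drive_tool(
  series=[
    [[0,0,0],[0,0,0]],
    [[0,0,0],[0,0,0]],
    [[0,0,0],[0,0,0]],
    [[0,0,0.03],[0,0,0]],
    [[0,0,0.08],[0,0,0]],
    [[0,0,0.12],[0,0,0]],
    [[-0.02,0.04,0.14],[0,0,0]],
    [[-0.04,0.085,0.14],[0,0,0]],
  ],
  fingers=-0.7,
)

```text
time: 34.7
tool_pos: [0.5348, -0.2627, 0.2535]
tool_rot: [0.004, 0.783, 0.622, 0.002]
contact_force: [-0.4, -0.0, 0.5]
gripper_width: 0.847
```

>>> drive_tool(
  series=[
    [[-0.02,0.045,0],[0,0,0]],
    [[-0.04,0.09,0],[0,0,0]],
    [[-0.06,0.135,0],[0,0,0]],
    [[-0.061,0.145,-0.04],[0,0,0]],
    [[-0.061,0.14,-0.083],[0,0,0]],
    [[-0.061,0.137,-0.083],[0,0,0]],
    [[-0.061,0.137,-0.083],[0,0,0]],
  ],
  fingers=1,
)

```text
time: 35.4
tool_pos: [0.472, -0.1246, 0.165]
tool_rot: [-0.0, 0.783, 0.623, -0.0]
contact_force: [0.9, -0.5, 0.8]
gripper_width: 0.001
```

```bash
python3 look.py top 340,160,520,280 4 pics/c2t.png lever_knob
```

```text
35.45 [ 0.4731 -0.1251  0.1667] [-0.3  0.1  0.5] 0.002841273702925513
lever_knob [(0.61, array([0.4361, 0.2427, 0.0088])), (0.38, array([ 0.4655, -0.1675,  0.1742]))]
```

View pics/c2t.png

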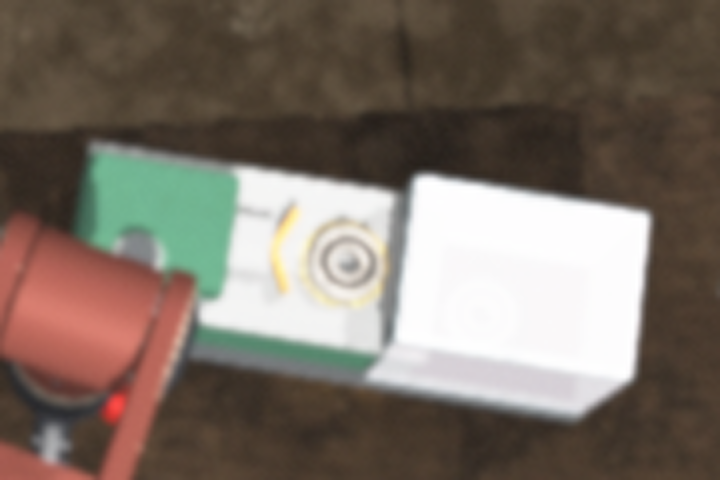

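Bearing centred in the ring again at (347,262). I'll make the same lever stroke with a slightly gentler end.

>>> drive_tool(
  series=[
    [[0,-0.023,0],[0,0,0]],
    [[-0.006,-0.039,0],[0,0,8.5]],
    [[-0.009,-0.056,0],[0,0,17]],
    [[-0.01,-0.074,0],[0,0,25.5]],
    [[-0.008,-0.091,0],[0,0,34]],
    [[-0.004,-0.108,0],[0,0,42.5]],
    [[0.003,-0.124,0],[0,0,51]],
    [[0.009,-0.135,0],[0,0,57]],
  ],
)

```text
time: 36.3
tool_pos: [0.4823, -0.2594, 0.1675]
tool_rot: [0.0, 0.388, 0.921, 0.002]
contact_force: [-2.1, 9.1, 3.1]
gripper_width: 0.002
```

>>> drive_tool(
  series=[
    [[0.003,-0.004,0],[0,0,3]],
    [[0.003,-0.004,0],[0,0,3]],
    [[0.003,-0.004,0],[0,0,3]],
    [[0.003,-0.004,0],[0,0,3]],
  ],
)

```text
time: 36.7
tool_pos: [0.4825, -0.2604, 0.1674]
tool_rot: [-0.004, 0.366, 0.931, 0.003]
contact_force: [-13.1, 15.3, 10.9]
gripper_width: 0.0
```

>>> drive_tool(
  series=[
    [[-0.01,0.016,0],[0,0,-8.5]],
    [[-0.017,0.032,0],[0,0,-17]],
    [[-0.021,0.049,0],[0,0,-25.5]],
    [[-0.023,0.066,0],[0,0,-34]],
    [[-0.022,0.084,0],[0,0,-42.5]],
    [[-0.019,0.101,0],[0,0,-51]],
    [[-0.012,0.119,0],[0,0,-60]],
    [[-0.012,0.143,0],[0,0,-60]],
  ],
)

```text
time: 37.5
tool_pos: [0.4743, -0.121, 0.168]
tool_rot: [0.002, 0.784, 0.621, 0.001]
contact_force: [0.7, -0.4, -1.4]
gripper_width: 0.001
```

```bash
python3 look.py top 340,160,520,280 4 pics/c3t.png lever_knob lever_hinge
cat > bm.py <<'E'
from h import *
for c in ("top","scene"):
    grab_frame(c)
    for d in masks_of(c,"bearing_1"):
        m=d["pixels"].astype(np.uint8);mo=cv2.moments(m,True)
        px=np.array([mo["m10"],mo["m01"]])/max(mo["m00"],1);print(c,round(d["confidence"],2),mo["m00"],px.round(1),atz(c,[px],.012).round(4))
E
python3 bm.py
```

```text
37.55 [ 0.4739 -0.1179  0.1676] [ 0.5  1.6 -0.3] -0.0033509258988441617
lever_knob [(0.38, array([ 0.4629, -0.1659,  0.176 ]))]
lever_hinge [(0.97, array([ 0.575 , -0.1967,  0.1784]))]
top 0.74 212.0 [226.9 288.2] [[0.4392 0.2469 0.012 ]]
top 0.57 186.0 [199.3 295.2] [[0.4231 0.33   0.012 ]]
top 0.28 54.0 [373.1 228.2] [[ 0.5973 -0.2032  0.012 ]]
top 0.26 771.0 [234.  212.2] [[0.673  0.2184 0.012 ]]
scene 0.83 292.0 [236.  340.2] [[0.4201 0.3301 0.012 ]]
scene 0.66 308.0 [261.7 323. ] [[0.4323 0.2453 0.012 ]]
```

View pics/c3t.png

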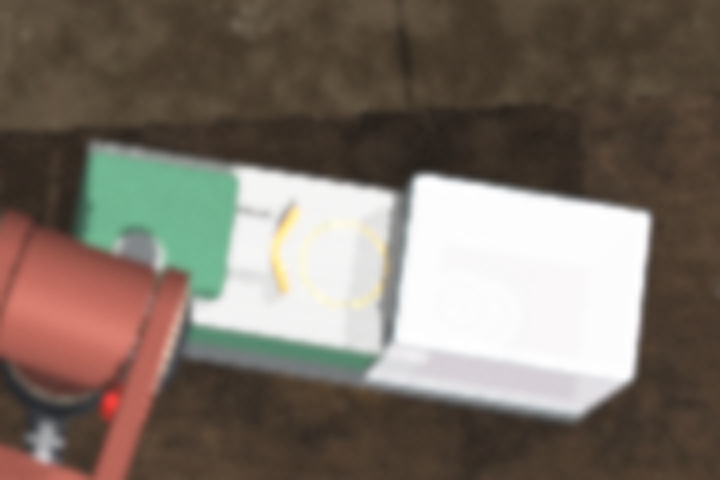

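>>> drive_tool(
  series=[
    [[0,0.01,0.045],[0,0,0]],
    [[0,0.03,0.085],[0,0,0]],
    [[0,0.07,0.1],[0,0,0]],
    [[-0.01,0.115,0.1],[0,0,0]],
    [[-0.02,0.16,0.1],[0,0,0]],
    [[-0.03,0.205,0.1],[0,0,0]],
    [[-0.037,0.25,0.1],[0,0,0]],
    [[-0.037,0.295,0.08],[0,0,0]],
  ],
  fingers=-0.6,
)

```text
time: 38.65
tool_pos: [0.4366, 0.1761, 0.2483]
tool_rot: [0.002, 0.783, 0.622, 0.003]
contact_force: [1.3, -0.2, 0.5]
gripper_width: 0.8
```

>>> drive_tool(
  series=[
    [[0,0.035,-0.03],[0,0,0]],
    [[0,0.071,-0.06],[0,0,0]],
    [[0,0.071,-0.11],[0,0,0]],
    [[0,0.071,-0.16],[0,0,0]],
    [[0,0.071,-0.18],[0,0,0]],
    [[0,0.071,-0.18],[0,0,0]],
    [[0,0.071,-0.18],[0,0,0]],
  ],
)

```text
time: 39.35
tool_pos: [0.436, 0.2454, 0.0654]
tool_rot: [0.0, 0.783, 0.622, 0.0]
contact_force: [1.2, 0.2, -0.1]
gripper_width: 0.8
```

```bash
python3 look.py scene 180,220,340,340 4 pics/d1.png bearing_1_centre
```

```text
39.4 [0.4369 0.2458 0.0666] [-0.5 -0.7  0.4] 0.805003381077833
bearing_1_centre [(0.77, array([0.4346, 0.2456, 0.0086])), (0.2, array([0.4364, 0.2471, 0.0036]))]
```

View pics/d1.png

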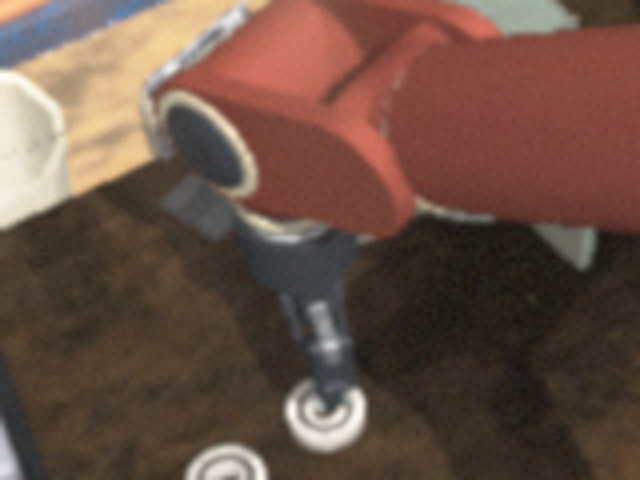

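>>> drive_tool(
  series=[
    [[-0.001,0,-0.035],[0,0,0]],
    [[-0.001,0,-0.055],[0,0,0]],
    [[-0.001,0,-0.061],[0,0,0]],
    [[-0.001,0,-0.061],[0,0,0]],
  ],
)

```text
time: 39.85
tool_pos: [0.4348, 0.2458, 0.0045]
tool_rot: [0.0, 0.782, 0.623, 0.0]
contact_force: [-0.1, 0.6, 0.7]
gripper_width: 0.8
```

>>> drive_tool(
  series=[
    [[0,0,0],[0,0,0]],
    [[0,0,0],[0,0,0]],
    [[0,0,0],[0,0,0]],
    [[0,0,0],[0,0,0]],
    [[0,0,0],[0,0,0]],
  ],
  fingers=1,
)

```text
time: 40.35
tool_pos: [0.4363, 0.2463, 0.0065]
tool_rot: [0.001, 0.782, 0.623, 0.002]
contact_force: [-0.7, -0.3, 4.8]
gripper_width: 0.573
```

>>> drive_tool(
  series=[
    [[0,0,0.04],[0,0,0]],
    [[0,0,0.09],[0,0,0]],
    [[0,-0.01,0.14],[0,0,0]],
    [[0.01,-0.03,0.185],[0,0,0]],
    [[0.03,-0.06,0.22],[0,0,0]],
    [[0.045,-0.1,0.245],[0,0,0]],
    [[0.06,-0.145,0.25],[0,0,0]],
    [[0.075,-0.19,0.25],[0,0,0]],
  ],
)

```text
time: 41.15
tool_pos: [0.5107, 0.054, 0.2578]
tool_rot: [0.002, 0.782, 0.623, 0.003]
contact_force: [0.3, 0.3, -1.6]
gripper_width: 0.568
```

>>> drive_tool(
  series=[
    [[0.01,-0.048,0],[0,0,0]],
    [[0.02,-0.096,0],[0,0,0]],
    [[0.03,-0.144,0],[0,0,0]],
    [[0.04,-0.192,0],[0,0,0]],
    [[0.05,-0.24,0],[0,0,0]],
    [[0.06,-0.288,0],[0,0,0]],
    [[0.063,-0.336,0],[0,0,0]],
    [[0.064,-0.38,0],[0,0,0]],
  ],
)

```text
time: 41.95
tool_pos: [0.5733, -0.3267, 0.2549]
tool_rot: [0.001, 0.782, 0.623, 0.0]
contact_force: [0.9, 0.7, -1.1]
gripper_width: 0.57
```

>>> drive_tool(
  series=[
    [[0,-0.022,-0.03],[0,0,0]],
    [[0,-0.022,-0.075],[0,0,0]],
    [[0,-0.022,-0.11],[0,0,0]],
    [[0,-0.022,-0.13],[0,0,0]],
    [[0,-0.022,-0.135],[0,0,0]],
    [[0,-0.022,-0.135],[0,0,0]],
    [[0,-0.022,-0.135],[0,0,0]],
  ],
)

```text
time: 42.65
tool_pos: [0.5743, -0.3471, 0.1213]
tool_rot: [0.002, 0.782, 0.623, 0.0]
contact_force: [0.4, 0.8, -1.6]
gripper_width: 0.571
```

>>> drive_tool(
  series=[
    [[0,0,-0.008],[0,0,0]],
    [[0,0,-0.012],[0,0,0]],
    [[0,0,-0.012],[0,0,0]],
    [[0,0,-0.012],[0,0,0]],
  ],
)

```text
time: 43.05
tool_pos: [0.5732, -0.3463, 0.1067]
tool_rot: [0.0, 0.782, 0.623, 0.0]
contact_force: [0.1, -0.7, -0.5]
gripper_width: 0.577
```

>>> drive_tool(
  series=[
    [[0,0,0],[0,0,0]],
    [[0,0,0],[0,0,0]],
    [[0,0,0],[0,0,0]],
    [[0,0,0.03],[0,0,0]],
    [[0,0,0.08],[0,0,0]],
    [[0,0,0.12],[0,0,0]],
    [[-0.02,0.04,0.14],[0,0,0]],
    [[-0.04,0.085,0.14],[0,0,0]],
  ],
  fingers=-0.7,
)

```text
time: 43.85
tool_pos: [0.5347, -0.2627, 0.2522]
tool_rot: [0.004, 0.783, 0.622, 0.001]
contact_force: [0.5, -0.2, 1.1]
gripper_width: 0.852
```

>>> drive_tool(
  series=[
    [[-0.02,0.045,0],[0,0,0]],
    [[-0.04,0.09,0],[0,0,0]],
    [[-0.06,0.135,0],[0,0,0]],
    [[-0.061,0.145,-0.04],[0,0,0]],
    [[-0.061,0.14,-0.083],[0,0,0]],
    [[-0.061,0.137,-0.083],[0,0,0]],
    [[-0.061,0.137,-0.083],[0,0,0]],
  ],
  fingers=1,
)

```text
time: 44.55
tool_pos: [0.4719, -0.1246, 0.1638]
tool_rot: [-0.001, 0.783, 0.623, -0.0]
contact_force: [0.7, -0.4, 0.0]
gripper_width: 0.001
```

```bash
python3 look.py top 340,160,520,280 4 pics/d2t.png lever_knob
```

```text
44.6 [ 0.4731 -0.1251  0.1656] [ 0.5 -0.4  0.8] -0.001515462919824366
lever_knob [(0.42, array([ 0.4641, -0.1638,  0.1711]))]
```

View pics/d2t.png

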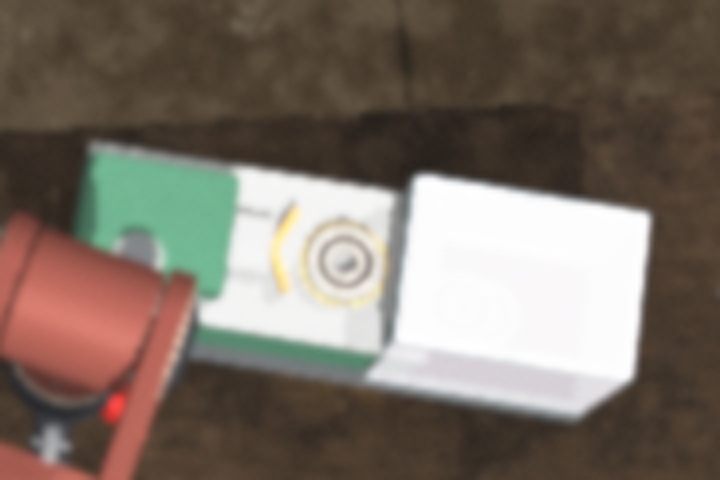

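The third bearing is centred in the ring at (343,262).

>>> drive_tool(
  series=[
    [[0,-0.023,0],[0,0,0]],
    [[-0.006,-0.039,0],[0,0,8.5]],
    [[-0.009,-0.056,0],[0,0,17]],
    [[-0.01,-0.074,0],[0,0,25.5]],
    [[-0.008,-0.091,0],[0,0,34]],
    [[-0.004,-0.108,0],[0,0,42.5]],
    [[0.003,-0.124,0],[0,0,51]],
    [[0.009,-0.135,0],[0,0,57]],
  ],
)

```text
time: 45.45
tool_pos: [0.4823, -0.2594, 0.1664]
tool_rot: [0.0, 0.388, 0.921, 0.002]
contact_force: [-3.3, 9.9, 3.9]
gripper_width: 0.003
```

>>> drive_tool(
  series=[
    [[0.003,-0.004,0],[0,0,3]],
    [[0.003,-0.004,0],[0,0,3]],
    [[0.003,-0.004,0],[0,0,3]],
    [[0.003,-0.004,0],[0,0,3]],
  ],
)

```text
time: 45.85
tool_pos: [0.4825, -0.2605, 0.1664]
tool_rot: [-0.004, 0.366, 0.931, 0.003]
contact_force: [-13.5, 16.0, 11.2]
gripper_width: -0.001
```

>>> drive_tool(
  series=[
    [[-0.01,0.016,0],[0,0,-8.5]],
    [[-0.017,0.032,0],[0,0,-17]],
    [[-0.021,0.049,0],[0,0,-25.5]],
    [[-0.023,0.066,0],[0,0,-34]],
    [[-0.022,0.084,0],[0,0,-42.5]],
    [[-0.019,0.101,0],[0,0,-51]],
    [[-0.012,0.119,0],[0,0,-60]],
    [[-0.012,0.143,0],[0,0,-60]],
  ],
)

```text
time: 46.65
tool_pos: [0.4743, -0.121, 0.167]
tool_rot: [0.002, 0.784, 0.621, 0.001]
contact_force: [0.4, 0.4, 0.4]
gripper_width: 0.002
```

```bash
python3 look.py top 340,160,520,280 4 pics/d3t.png lever_knob lever_hinge; python3 bm.py
```

```text
46.7 [ 0.4739 -0.1179  0.1666] [ 0.7  2.5 -0.2] -0.0019716783056619655
lever_knob [(0.66, array([ 0.4623, -0.1663,  0.173 ]))]
lever_hinge [(0.71, array([ 0.578 , -0.1945,  0.1791])), (0.46, array([0.5675, 0.4615, 0.0033]))]
top 0.7 180.0 [199.9 295.5] [[0.4219 0.3282 0.012 ]]
scene 0.78 235.0 [236.7 339.7] [[0.4206 0.3277 0.012 ]]
```

View pics/d3t.png

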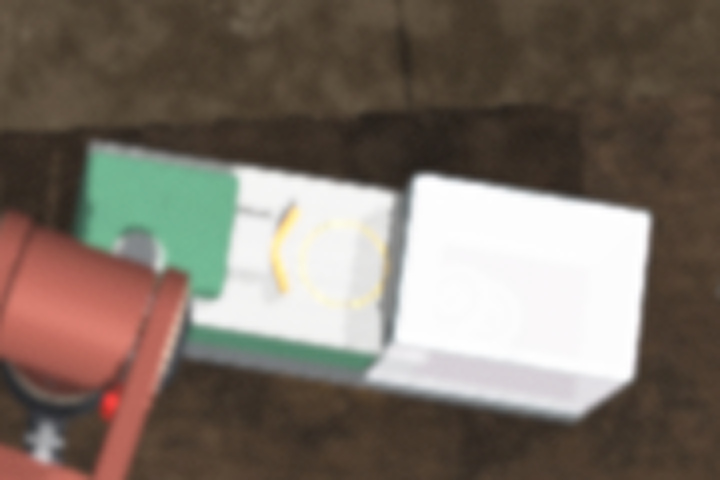

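>>> drive_tool(
  series=[
    [[0,0.01,0.045],[0,0,0]],
    [[0,0.03,0.085],[0,0,0]],
    [[0,0.07,0.1],[0,0,0]],
    [[-0.01,0.117,0.1],[0,0,0]],
    [[-0.02,0.165,0.1],[0,0,0]],
    [[-0.03,0.213,0.1],[0,0,0]],
    [[-0.04,0.26,0.1],[0,0,0]],
    [[-0.052,0.305,0.1],[0,0,0]],
  ],
  fingers=-0.6,
)

```text
time: 47.8
tool_pos: [0.42, 0.1859, 0.2641]
tool_rot: [0.0, 0.783, 0.622, 0.001]
contact_force: [1.3, 0.1, 0.3]
gripper_width: 0.8
```

>>> drive_tool(
  series=[
    [[0,0.045,-0.01],[0,0,0]],
    [[0,0.09,-0.02],[0,0,0]],
    [[0,0.13,-0.04],[0,0,0]],
    [[0,0.145,-0.08],[0,0,0]],
    [[0,0.145,-0.13],[0,0,0]],
    [[0,0.145,-0.18],[0,0,0]],
    [[0,0.145,-0.2],[0,0,0]],
    [[0,0.145,-0.2],[0,0,0]],
  ],
)

```text
time: 48.6
tool_pos: [0.4177, 0.3274, 0.0592]
tool_rot: [-0.001, 0.783, 0.622, -0.004]
contact_force: [-0.1, -0.7, 0.7]
gripper_width: 0.797
```

```bash
python3 look.py scene 160,240,320,360 4 pics/e1.png bearing_1_centre
```

```text
48.65 [0.4197 0.3286 0.0622] [-0.3  0.9  0.5] 0.8022811561611748
bearing_1_centre []
```

View pics/e1.png

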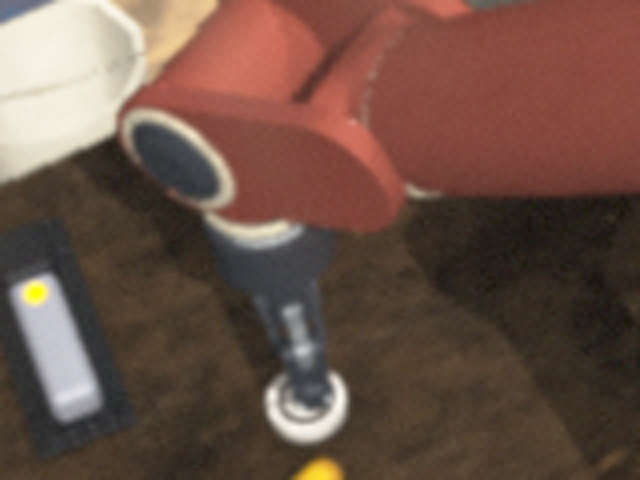

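>>> drive_tool(
  series=[
    [[0,0,-0.035],[0,0,0]],
    [[0,0,-0.055],[0,0,0]],
    [[0,0,-0.061],[0,0,0]],
    [[0,0,-0.061],[0,0,0]],
  ],
)

```text
time: 49.1
tool_pos: [0.4232, 0.3303, 0.0051]
tool_rot: [0.001, 0.782, 0.623, 0.003]
contact_force: [4.6, -1.6, -2.6]
gripper_width: 0.8
```

>>> drive_tool(
  series=[
    [[0,0,0],[0,0,0]],
    [[0,0,0],[0,0,0]],
    [[0,0,0],[0,0,0]],
    [[0,0,0],[0,0,0]],
    [[0,0,0],[0,0,0]],
  ],
  fingers=1,
)

```text
time: 49.6
tool_pos: [0.4217, 0.3306, 0.0055]
tool_rot: [0.0, 0.782, 0.623, 0.002]
contact_force: [-0.4, -1.5, 5.4]
gripper_width: 0.575
```

>>> drive_tool(
  series=[
    [[0,0,0.04],[0,0,0]],
    [[0,0,0.09],[0,0,0]],
    [[0,-0.01,0.14],[0,0,0]],
    [[0.01,-0.03,0.185],[0,0,0]],
    [[0.03,-0.06,0.22],[0,0,0]],
    [[0.045,-0.1,0.245],[0,0,0]],
    [[0.06,-0.145,0.25],[0,0,0]],
    [[0.075,-0.19,0.25],[0,0,0]],
  ],
)

```text
time: 50.4
tool_pos: [0.496, 0.1386, 0.2562]
tool_rot: [0.001, 0.782, 0.623, 0.002]
contact_force: [1.2, -0.3, -1.6]
gripper_width: 0.572
```

>>> drive_tool(
  series=[
    [[0.01,-0.048,0],[0,0,0]],
    [[0.02,-0.096,0],[0,0,0]],
    [[0.03,-0.144,0],[0,0,0]],
    [[0.04,-0.192,0],[0,0,0]],
    [[0.05,-0.24,0],[0,0,0]],
    [[0.06,-0.288,0],[0,0,0]],
    [[0.07,-0.336,0],[0,0,0]],
    [[0.075,-0.384,0],[0,0,0]],
  ],
)

```text
time: 51.2
tool_pos: [0.5702, -0.2458, 0.2535]
tool_rot: [-0.0, 0.782, 0.623, 0.001]
contact_force: [0.7, -0.2, -1.5]
gripper_width: 0.573
```

>>> drive_tool(
  series=[
    [[0.003,-0.045,0],[0,0,0]],
    [[0.003,-0.085,-0.02],[0,0,0]],
    [[0.003,-0.102,-0.06],[0,0,0]],
    [[0.003,-0.102,-0.1],[0,0,0]],
    [[0.003,-0.102,-0.125],[0,0,0]],
    [[0.003,-0.102,-0.135],[0,0,0]],
    [[0.003,-0.102,-0.135],[0,0,0]],
    [[0.003,-0.102,-0.135],[0,0,0]],
  ],
)

```text
time: 52.0
tool_pos: [0.5741, -0.3467, 0.1199]
tool_rot: [0.001, 0.782, 0.623, 0.0]
contact_force: [0.6, -0.5, 0.3]
gripper_width: 0.573
```

>>> drive_tool(
  series=[
    [[0,0,-0.008],[0,0,0]],
    [[0,0,-0.011],[0,0,0]],
    [[0,0,-0.011],[0,0,0]],
    [[0,0,-0.011],[0,0,0]],
  ],
)

```text
time: 52.4
tool_pos: [0.5732, -0.3464, 0.1069]
tool_rot: [0.0, 0.782, 0.623, 0.0]
contact_force: [0.0, 0.2, -1.4]
gripper_width: 0.577
```

>>> drive_tool(
  series=[
    [[0,0,0],[0,0,0]],
    [[0,0,0],[0,0,0]],
    [[0,0,0],[0,0,0]],
    [[0,0,0.03],[0,0,0]],
    [[0,0,0.08],[0,0,0]],
    [[0,0,0.12],[0,0,0]],
    [[-0.02,0.04,0.14],[0,0,0]],
    [[-0.04,0.085,0.14],[0,0,0]],
  ],
  fingers=-0.7,
)

```text
time: 53.2
tool_pos: [0.5347, -0.2627, 0.2523]
tool_rot: [0.004, 0.783, 0.622, 0.001]
contact_force: [-0.2, 0.3, 0.3]
gripper_width: 0.849
```

>>> drive_tool(
  series=[
    [[-0.02,0.045,0],[0,0,0]],
    [[-0.04,0.09,0],[0,0,0]],
    [[-0.06,0.135,0],[0,0,0]],
    [[-0.061,0.145,-0.04],[0,0,0]],
    [[-0.061,0.14,-0.082],[0,0,0]],
    [[-0.061,0.137,-0.082],[0,0,0]],
    [[-0.061,0.137,-0.082],[0,0,0]],
  ],
  fingers=1,
)

```text
time: 53.9
tool_pos: [0.4719, -0.1246, 0.1649]
tool_rot: [-0.0, 0.783, 0.623, -0.0]
contact_force: [0.2, -0.5, 0.6]
gripper_width: -0.005
```

```bash
python3 look.py top 340,160,520,280 4 pics/e2t.png lever_knob
```

```text
53.95 [ 0.4731 -0.1251  0.1665] [ 0.3 -0.7  1.2] 0.0017125606789943548
lever_knob [(0.56, array([ 0.4636, -0.1651,  0.1765])), (0.54, array([ 0.569 , -0.3491,  0.0966]))]
```

View pics/e2t.png

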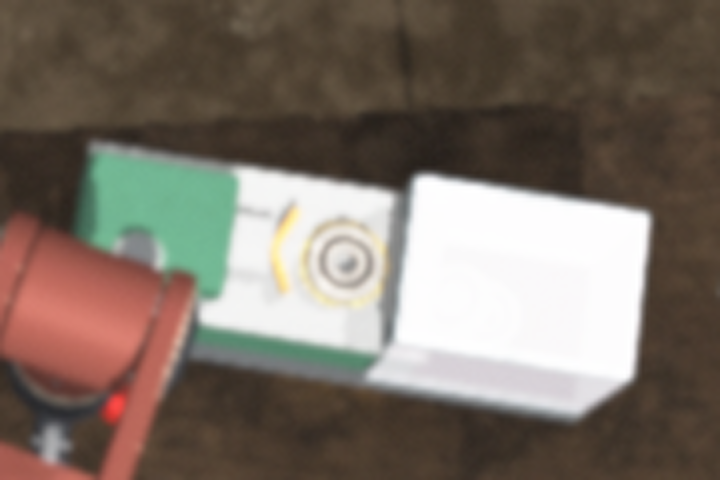

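The fourth bearing is centred in the ring. Next are the last stroke and clearing the arm away.

>>> drive_tool(
  series=[
    [[0,-0.023,0],[0,0,0]],
    [[-0.006,-0.039,0],[0,0,8.5]],
    [[-0.009,-0.056,0],[0,0,17]],
    [[-0.01,-0.074,0],[0,0,25.5]],
    [[-0.008,-0.091,0],[0,0,34]],
    [[-0.004,-0.108,0],[0,0,42.5]],
    [[0.003,-0.124,0],[0,0,51]],
    [[0.009,-0.135,0],[0,0,57]],
  ],
)

```text
time: 54.8
tool_pos: [0.4823, -0.2594, 0.1674]
tool_rot: [0.0, 0.388, 0.921, 0.002]
contact_force: [-2.5, 10.2, 2.0]
gripper_width: -0.0
```

>>> drive_tool(
  series=[
    [[0.003,-0.004,0],[0,0,3]],
    [[0.003,-0.004,0],[0,0,3]],
    [[0.003,-0.004,0],[0,0,3]],
    [[0.003,-0.004,0],[0,0,3]],
  ],
)

```text
time: 55.2
tool_pos: [0.4825, -0.2605, 0.1673]
tool_rot: [-0.004, 0.366, 0.931, 0.003]
contact_force: [-13.0, 16.0, 11.0]
gripper_width: -0.001
```

>>> drive_tool(
  series=[
    [[-0.01,0.016,0],[0,0,-8.5]],
    [[-0.017,0.032,0],[0,0,-17]],
    [[-0.021,0.049,0],[0,0,-25.5]],
    [[-0.023,0.066,0],[0,0,-34]],
    [[-0.022,0.084,0],[0,0,-42.5]],
    [[-0.019,0.101,0],[0,0,-51]],
    [[-0.012,0.119,0],[0,0,-60]],
    [[-0.012,0.143,0],[0,0,-60]],
  ],
)

```text
time: 56.0
tool_pos: [0.4743, -0.121, 0.1679]
tool_rot: [0.002, 0.784, 0.621, 0.001]
contact_force: [0.4, 0.2, 0.2]
gripper_width: -0.0
```

>>> drive_tool(
  series=[
    [[0,0.01,0.045],[0,0,0]],
    [[0,0.03,0.085],[0,0,0]],
    [[0,0.07,0.11],[0,0,0]],
    [[0,0.11,0.13],[0,0,0]],
    [[0,0.15,0.13],[0,0,0]],
    [[0,0.15,0.13],[0,0,0]],
    [[0,0.15,0.13],[0,0,0]],
    [[0,0.15,0.13],[0,0,0]],
  ],
)

```text
time: 56.8
tool_pos: [0.4725, 0.0288, 0.2956]
tool_rot: [0.001, 0.783, 0.622, 0.0]
contact_force: [-0.1, 0.0, -0.5]
gripper_width: 0.001
```

```bash
python3 look.py top 150,160,520,330 2 pics/e3t.png lever_knob lever_hinge oil_can tape_roll flat_bar; python3 look.py scene 120,200,360,380 3 pics/e3.png scanner_centre rest; python3 bm.py; python3 look.py top 340,160,520,280 4 pics/e4t.png
```

```text
56.85 [0.4724 0.0286 0.2952] [ 0.5 -0.6  0.5] 0.00030980670165127265
lever_knob [(0.77, array([ 0.4625, -0.1676,  0.1767]))]
lever_hinge [(0.86, array([ 0.5769, -0.1966,  0.1772])), (0.53, array([ 0.3703, -0.1483, -0.0028]))]
oil_can [(0.61, array([ 0.3675, -0.0465,  0.0025]))]
tape_roll [(0.73, array([ 0.3623, -0.3028,  0.0006]))]
flat_bar [(0.59, array([ 0.3714, -0.1534,  0.0021])), (0.33, array([0.6632, 0.2132, 0.0015]))]
57.15 [0.4721 0.0291 0.2944] [ 0.7  0.9 -0.6] -0.0006513062317344807
scanner_centre [(0.8, array([0.5687, 0.4599, 0.021 ]))]
rest [(0.81, array([0.5721, 0.4547, 0.0012])), (0.45, array([ 3.722e-01, -1.498e-01, -2.000e-04]))]
57.5 [0.4721 0.0297 0.2946] [ 0.2 -0.2 -0.5] -0.002629711750795675
```

View pics/e4t.png

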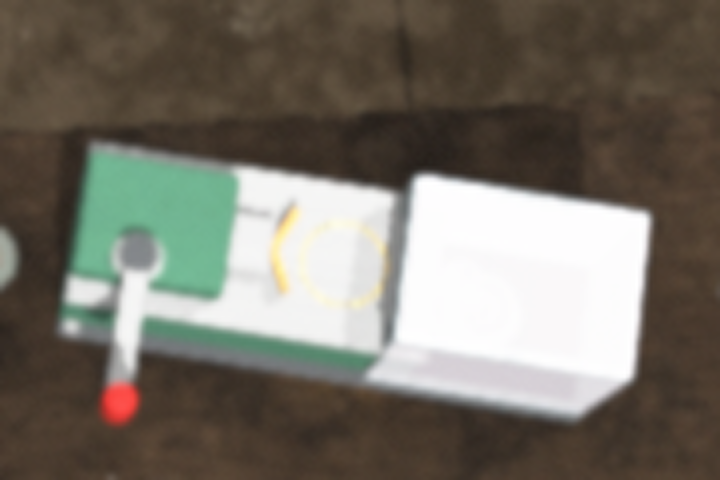

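View pics/e3t.png

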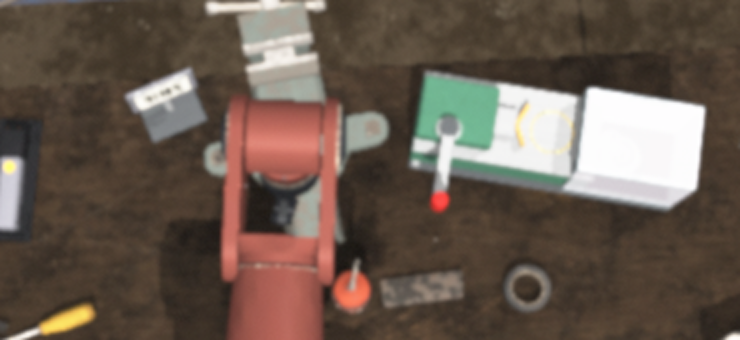

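View pics/e3.png

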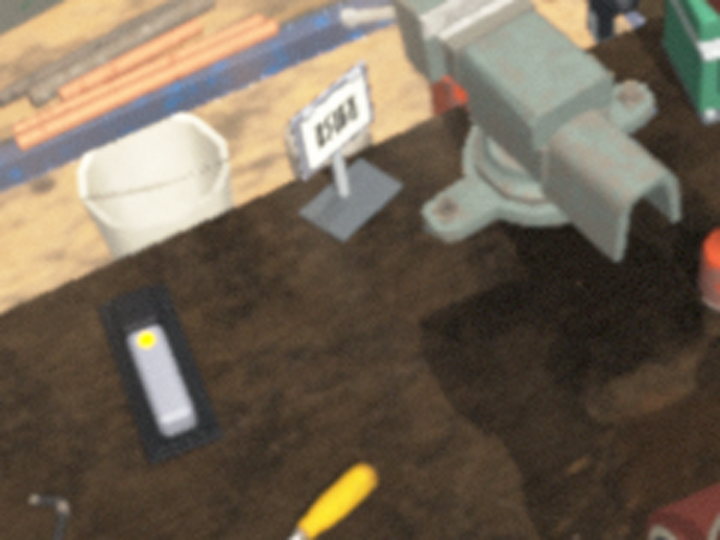

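```bash
python3 -c "
from plant import *
print(job_done())"
```

```text
the job is handed in; nothing more can be done
None
```

I did the whole job in about 57 s of the 210 s allowed and handed it in; no verdict came back.

**What I did**
- **Scan:** I held the scanner still about 10 cm in front of the ticket code for over 2 s, then laid it back in its rest. Measurements put its aim within about 5 mm of the code's centre.
- **Feeding:** There were four bearings on the bench. I laid each one in the yellow ring and pushed the lever to its stop. I backed off each time so the spring brought it home.

**Last checks**
- **Bearings:** The bench and deck are clear in the pictures, and the networks find no bearings outside the box. The box is hard to see into, so I did not count four inside. I rely on the deck being empty after every stroke and the faint rings visible through the lid.
- **Lever:** It is home; the knob measures within about 4 mm of where it started.
- **Scanner:** It lies level in the rest, about 4 mm off centre lengthwise and 5 mm sideways.
- **Bystanders:** The oil can, tape roll and flat bar measure within about 5 mm of where they started, which is roughly the measuring error.
- **Forces:** The wrist force read about 30 N at the stop on the first stroke and about 23 N on the other three. That is under the 40 N limit.

No check failed. The two cameras disagreed by up to about 7 mm on the bearing positions, so I averaged them.

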